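# Grade the spring isolator legs by feel

## Robot

A 7-joint arm with a two-finger parallel gripper is mounted at the origin on the work surface. World frame = base frame: x ahead of the robot, y to its left, z up, the work surface at z = 0. Lengths are in m, angles in rad, forces in N, time in s.
With the tool pointing down it reaches from about 0.4 to 0.85 m from the base axis. Payload 4.5 kg.
Tool frame: the origin (TCP) lies at the very end of the fingers, on their centre line; the grasp point (between the pads) lies 19 mm behind it (arm.grasp_offset is the distance from the TCP to the grasp point, in m); z points along the fingers, y is the line along which they close (so a half turn about z gives the same grasp; the last joint's range is limited). The gripper opens to 85 mm and grips with 20 to 120 N. Pads are 22 mm wide; open, the fingers measure 114 mm over their backs; the gripper's body (76 mm by 85 mm) begins 54 mm behind the grasp point. The pads swing forward as they close: fully open they stand 13 mm farther back than shut.
Start: joints at [-1.245, 0.689, -0.195, 1.565, 0.157, 0.902, -0.215], TCP at [0.18, 0.599, 0.231] pointing down, gripper open.
Joint ranges: [-3.01, 3.01], [-0.46, 2.08], [-1.47, 1.51], [0.13, 2.56], [-1, 4.14], [0.04, 2.09], [-2.66, 2.66]. Speed limits (rad/s): [2.57, 2.57, 3.14, 3.14, 3.14, 3.14, 3.14].

## Interface

Orientations are given as a 3x3 rotation matrix whose columns are the frame's x, y, z axes.
In Python, from workcell import arm, viewer, workorder gives the robot as it stands.
- The arm moves only by the tool apply_moves, never from a script. Its argument "deltas" is a list of rows, each a list of 2 entries, a list of its own where there are three numbers: the shift along the tool's x, y, z normalised to -1 to 1, where 1 is 60 cm, then the turn, a rotation vector about the tool's x, y, z normalised to -1 to 1, where 1 is 120 degrees. A call has 1 to 12 rows; each row is the pose to reach, as a shift and turn from the pose commanded when the call began, along the tool's axes at that moment; what a row does not reach only later rows make up. A row lasts 1/12 s, in which the tool goes at most 41.7 mm and 7.16 degrees, less where a joint would pass 70% of its speed; a pose out of reach is approached as far as the arm can. A call with a number of a shift or a turn outside -1 to 1 is refused whole. A call with a gripper value outside its range is refused whole. "jaw" is the finger opening in mm, from 0 to 85.4, set as the call begins (left out, the last holds). The fingers move at their own pace and stop on an object; the grip force is fixed at half the most. Time passes only in rows, so rows that repeat a pose let the fingers close. It gives the time, the measured TCP pose, the force, the opening and the grip force at its end, in the units of the state.
- arm.state(): the state, without advancing time (a new reading comes with each control period).
- viewer.camera(name): name is "scene" or "top" or "wrist"; returns the picture (420x560x3 uint8, blue, green, red); there is no depth.
- viewer.calibration(name): a dict with "vertical_fov" (degrees; the focal length in pixels is half the picture's height over the tangent of half this angle, whatever the lens; pixels are square), "cx", "cy" (the principal point, pixels), "world_from_camera" (4x4, takes a point from camera to world coordinates). Camera axes: x right, y up, looking along -z (the intrinsics and any distortion apply to the point x, -y, -z); pixel columns grow to the right and rows downward; lengths in m; the calibration is good to about 2 mm. The wrist camera is an equidistant fisheye: a pixel r from the principal point sees the ray r / f radians off the axis. A picture is of the moment at which its call begins: read the wrist's pose just before it. calibration takes no time and is no camera call; for the wrist camera it gives the pose at the moment of the call.
- workorder.close_job(): hands the job in; it is judged then, once.
Trained networks look in the newest picture that a camera, given by its name, has taken for a name from the list of things; names that differ only in an ending like _2 or _b are one class to them, and where a whole thing is asked for, a point or a joint stands for the part that bears it (a point fixed in the world has none). Each returns a list of dicts, best first, with "confidence" (0 to 1); they miss things now and then, are a little off and sometimes report something else, mostly with a low value. They report only what shows in the picture. A call takes as long as a camera call.
- viewer.masks_of(camera, target): "region" (420x560 bool, what is visible of it) and "box" ([left, top, right, bottom] in pixels, round what is visible of it).
- viewer.spot_point(camera, target): "location" ([column, row] in pixels: a listed point, or the origin of a listed thing).
The state is a dict: "clock": time; "joint_positions": joint angles; "qd": joint speeds; "tau": joint torques, N m; "ee_pos": TCP position; "ee_rot": TCP orientation; "ft_force": force on the tool from outside, world axes, zero at the start; "wrist_torque": the same for the moment, N m; "grip_width": finger opening in m; "grip_force": force on a finger pad.
Only numpy, scipy, OpenCV 4.12 (cv2) and the standard library are available. Lean on these libraries where they do the work, as an engineer would, in place of code of your own. Each camera call takes 0.05 s, during which the arm holds its last target. There are 200 camera calls.

## Task

The three spring isolator legs leaning in the rack have got mixed up. Sort them by how stiff their springs feel when pressed foot down on the steel bench block, and stand each upright in the tray: the softest in the bay next to the tray's handle, the middle one in the middle bay, the firmest in the far bay. Leave the other things on the table where they are.

Things in the scene. Friction and masses are not known exactly. Their poses are not given: they have to be found in the camera images.
- leg_a_mid (a point): Spring isolator leg, loose, 0.31 kg; three look alike. Site on its axis, 60 mm above the underside of its foot (plunger out); z from foot to top. Up from the foot: rubber disc 40 mm dia., 8 mm thick; rod 14 mm dia.; at 30 mm a collar 40 mm dia.; barrel 34 mm dia.; from 85 to 120 mm a ribbed cap 40 mm dia. (grasp here, 25 to 60 mm above the point; both y sides are free); stud 8 mm dia. to 133 mm.
- leg_b_mid (a point): Spring isolator leg, same look, sizes, point and axes as leg_a; only the spring differs. Each leg starts hanging in the rack with its foot free and its plunger fully out, leaning 30 degrees from vertical, top towards the robot. Which spring is which must be felt.
- leg_c_mid (a point): Spring isolator leg, same look, sizes, point and axes as leg_a; only the spring differs. To push a plunger in by 8 mm takes about 2.3 N in the softest leg, 4.7 N in the middle one, 11 N in the firmest (evenly rising from 0.3 N); it stops at 16 mm and springs back. Stood free on its foot a leg sinks by its own weight, about 11, 5 and 2 mm.
- rack: Grey sheet-metal fork rack, fixed, 262 mm wide (its y), 110 mm high. Origin: centre of its underside; x away from the robot at yaw 0. Three places 86 mm apart along y. Each leg hangs by the underside of its collar on a fork open to +x (slot 18 mm wide, tines end 18 mm beyond the leg's axis) and leans on a sloped back on the robot's side, which reaches 95 mm up from the foot.
- rack_out (a point): Point of the middle fork. Its x axis is the way a leg slides out of the fork, square to the leg: away from the robot and 30 degrees upward; slid out 40 mm or more, foot and collar are clear of the tines. Its z axis is the legs' axis; along it a leg can first be raised 5 to 12 mm to free its collar.
- plate: Steel bench block, fixed, 110 x 110 mm, flat top 16 mm above the table. Origin: centre of its underside.
- plate_top (a point): Centre of the bench block's top face.
- tray: White tray, fixed, 256 x 84 mm, walls 38 mm high and 4 mm thick, floor 4 mm thick, with two dividers making three bays in a row along its x, each 80 mm (x) by 76 mm (y) inside. Origin: centre of its underside. A steel bar handle is on its -x end only.
- bay_1 (a point): Centre of the floor of the bay next to the tray's handle, 4 mm above the table; axes as the tray's.
- bay_2 (a point): Centre of the floor of the middle bay.
- bay_3 (a point): Centre of the floor of the bay farthest from the handle.
- fan: Bystander: black cooling fan 80 x 80 x 25 mm lying flat beyond the bench block. Origin: centre of its underside.
- driver: Bystander: yellow-handled screwdriver 150 mm long lying across in front of the bench block.
- jar: Bystander: glass jar 52 mm diameter, 75 mm high, behind the rack. Origin: centre of its underside.
- post_holder: Bystander: post holder on a 64 mm round base, 102 mm high, behind the rack. Origin: centre of its underside.
- bottle: Bystander: amber bottle 60 mm diameter, 150 mm high, beyond the far end of the tray. Origin: centre of its underside.

How it is judged:
By the outcome, as a careful person would: the job done as asked, in the order asked, and still so for the second after the job is handed in, with the robot touching nothing.
It also fails if it takes over 72 s, if anything falls off the work surface, if the arm or the gripper's body presses on something with over 40 N, if the wrist force passes 120 N, or if a joint passes its speed limit or range.

## Working session

There is one attempt and no reset: what is moved stays moved. The work goes in short steps, Python scripts to look and compute and a tool call to move; the robot and the scene stay as the last step left them, time stands still between calls to the robot, and variables do not carry over. Pictures are saved under pics/ and viewed, at most 10 in all, crops included, and the job is handed in when it is done.

Besides the shell and the picture viewer there is one more tool, called in YAML: its name, and indented under it one key for each argument. apply_moves: Moves the arm, as the interface text tells. Its arguments: {"type":"object","properties":{"deltas":{"type":"array","items":{"type":"array"}},"jaw":{"type":"number"}},"required":["deltas"]}

```bash
mkdir -p pics; ls; python3 - <<'E'
from workcell import arm, viewer
import cv2,numpy as np
s=arm.state(); print({k:np.round(v,3).tolist() for k,v in s.items()}, arm.grasp_offset)
a=viewer.camera("scene");b=viewer.camera("top")
cv2.imwrite("pics/scene.png",a);cv2.imwrite("pics/top.png",b)
for c in("scene","top"):
    k=viewer.calibration(c);print(c,k["vertical_fov"],k["cx"],k["cy"],np.round(k["world_from_camera"],3).tolist(), [x for x in k if x not in("vertical_fov","cx","cy","world_from_camera")])
    for n in["leg_a_mid","rack","rack_out","plate_top","plate","tray","bay_1","bay_2","bay_3","bottle","fan"]:
        r=viewer.spot_point(c,n);print(c,n,[(np.round(d["location"],1).tolist(),round(d["confidence"],2)) for d in r[:4]])
E
```

```text
pics
{'clock': 0.0, 'joint_positions': [-1.245, 0.69, -0.195, 1.566, 0.157, 0.903, -0.215], 'qd': [-0.001, -0.001, -0.001, 0.001, -0.0, -0.002, 0.001], 'tau': [-0.0, -53.962, -1.267, -15.854, 0.009, 0.01, -0.0], 'ee_pos': [0.18, 0.598, 0.23], 'ee_rot': [[-0.958, 0.288, -0.0], [0.288, 0.958, -0.002], [-0.0, -0.002, -1.0]], 'ft_force': [-0.303, 0.429, 0.216], 'wrist_torque': [0.004, 0.004, -0.051], 'grip_force': 0.0, 'grip_width': 0.085} 0.0187
scene 57.49922669198014 278.83578197327057 210.8372860798381 [[-0.045, -0.534, 0.844, 1.366], [0.999, -0.014, 0.044, 0.026], [-0.012, 0.845, 0.534, 0.615], [0.0, 0.0, 0.0, 1.0]] []
scene leg_a_mid [([195.2, 211.7], 0.84), ([227.9, 211.6], 0.62)]
scene rack [([197.7, 236.0], 0.55)]
scene rack_out [([192.3, 221.7], 0.64), ([371.3, 217.6], 0.48)]
scene plate_top [([287.6, 234.0], 0.61)]
scene plate [([285.5, 242.3], 0.84)]
scene tray [([364.7, 233.3], 0.74)]
scene bay_1 [([367.8, 216.8], 0.95), ([360.0, 253.9], 0.88), ([365.8, 238.2], 0.58)]
scene bay_2 [([367.8, 216.8], 0.95), ([360.0, 253.9], 0.88), ([365.8, 238.2], 0.58)]
scene bay_3 [([367.8, 2
[... 217 characters left out ...]
 [[-0.181, 0.962, -0.204, 0.37], [-0.983, -0.177, 0.041, 0.011], [0.004, 0.208, 0.978, 0.924], [0.0, 0.0, 0.0, 1.0]] []
top leg_a_mid [([378.1, 201.1], 0.75)]
top rack [([367.8, 210.0], 0.84), ([382.5, 141.2], 0.55)]
top rack_out [([377.1, 195.6], 0.58)]
top plate_top [([275.3, 225.7], 0.74)]
top plate [([278.9, 225.4], 0.6)]
top tray [([185.2, 250.3], 0.95), ([338.3, 151.9], 0.71)]
top bay_1 [([188.1, 249.6], 0.76), ([190.0, 217.3], 0.7), ([185.5, 286.3], 0.57)]
top bay_2 [([188.1, 249.6], 0.76), ([190.0, 217.3], 0.7), ([185.5, 286.3], 0.57)]
top bay_3 [([188.1, 249.6], 0.76), ([190.0, 217.3], 0.7), ([185.5, 286.3], 0.57)]
top bottle [([192.7, 175.2], 0.71)]
top fan [([269.2, 176.2], 0.88)]
```

View pics/scene.png

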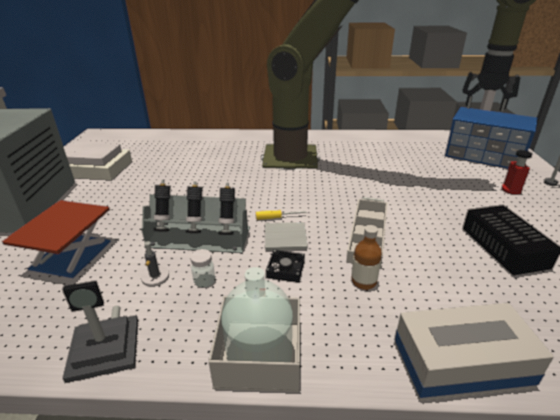

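View pics/top.png

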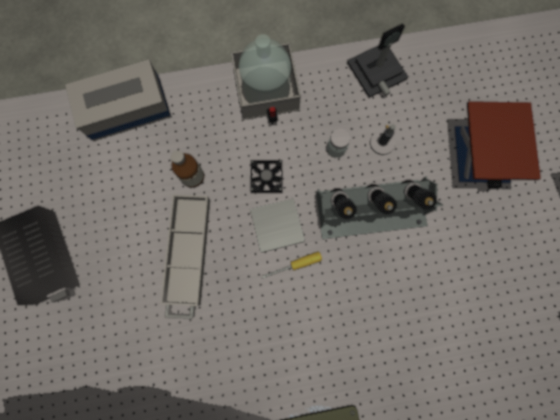

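The scene picture shows three legs in the rack (studs at about 162, 195 and 228 px, row 185), the plate at (286,236) and the tray at (365,230) with its handle at the far end. In the top picture the handle is at (180,310), which is the robot side. So bay 1 is at (185,286), bay 2 at (187,250) and bay 3 at (190,217).

```bash
cat > h.py <<'E'
from workcell import arm, viewer
import cv2,numpy as np
np.set_printoptions(precision=4,suppress=True)
def ray(cam,p,k=None):
    k=k or viewer.calibration(cam); f=210/np.tan(np.radians(k["vertical_fov"])/2)
    u,v=(p[0]-k["cx"])/f,(p[1]-k["cy"])/f
    if cam=="wrist":
        t=np.hypot(u,v); s=np.sinc(t/np.pi); d=np.array([u*s,-v*s,-np.cos(t)])
    else: d=np.array([u,-v,-1])
    T=np.array(k["world_from_camera"]); d=T[:3,:3]@d
    return T[:3,3],d/np.linalg.norm(d)
def onz(cam,p,z,k=None):
    o,d=ray(cam,p,k); return o+d*(z-o[2])/d[2]
def proj(cam,X,k=None):
    k=k or viewer.calibration(cam); f=210/np.tan(np.radians(k["vertical_fov"])/2)
    T=np.array(k["world_from_camera"]); c=T[:3,:3].T@(np.asarray(X)-T[:3,3])
    x,y,z=c[0],-c[1],-c[2]
    if cam=="wrist":
        r=np.hypot(x,y); t=np.arctan2(r,z); return np.array([k["cx"]+f*t*x/r,k["cy"]+f*t*y/r])
    return np.array([k["cx"]+f*x/z,k["cy"]+f*y/z])
def tri(rays):
    A=np.zeros((3,3));b=np.zeros(3)
    for o,d in rays:
        P=np.eye(3)-np.outer(d,d);A+=P;b+=P@o
    X=np.linalg.solve(A,b); return X,[np.linalg.norm((np.eye(3)-np.outer(d,d))@(X-o)) for o,d in rays]
E
python3 - <<'E'
from h import *
viewer.camera("scene");viewer.camera("top")
for n in["plate","tray","rack","leg_a_mid"]:
  for c in("top","scene"):
    for d in viewer.masks_of(c,n)[:4]:
        m=d["region"].astype(np.uint8); pts=cv2.findNonZero(m); r=cv2.minAreaRect(pts)
        z={"plate":.016,"tray":.03,"rack":.05,"leg_a_mid":.1}[n]
        bp=cv2.boxPoints(r)
        print(c,n,round(d["confidence"],2),m.sum(),np.round(d["box"]),"corners z=%.3f"%z,[onz(c,p,z)[:2].round(3).tolist() for p in bp])
for n,p in [("b1",(185.5,286.3)),("b2",(188.1,249.6)),("b3",(190,217.3))]: print(n,onz("top",p,.004))
for n,p in [("b1",(367.8,216.8)),("b2",(365.8,238.2)),("b3",(360,253.9))]: print(n,onz("scene",p,.004))
print("plate",onz("top",(275.3,225.7),.016),onz("scene",(287.6,234),.016))
# stud tips by hand
for t,s in [((349,211),(228,184)),((386,207),(195,183)),((430,202),(163,182))]:print("stud",tri([ray("top",t),ray("scene",s)]))
print("mid",tri([ray("top",(378.1,201.1)),ray("scene",(195.2,211.7))]))
print("out",tri([ray("top",(377.1,195.6)),ray("scene",(192.3,221.7))]))
t=viewer.camera("top");s=viewer.camera("scene")
cv2.imwrite("pics/z.png",np.vstack([cv2.resize(t[170:245,305:445],(800,428),interpolation=3)[:300], cv2.resize(s[170:260,130:260],(800,554),interpolation=3)[:300]]))
E
```

```text
top plate 0.8 1980 [252. 200. 305. 255.] corners z=0.016 [[0.581, 0.059], [0.592, -0.053], [0.482, -0.062], [0.472, 0.048]]
scene plate 0.71 1156 [264. 222. 309. 252.] corners z=0.016 [[0.474, -0.06], [0.471, 0.058], [0.602, 0.055], [0.605, -0.05]]
top tray 0.94 4671 [158. 196. 212. 321.] corners z=0.030 [[0.37, 0.302], [0.655, 0.234], [0.625, 0.137], [0.343, 0.212]]
top tray 0.72 321 [286. 253. 321. 269.] corners z=0.030 [[0.44, -0.008], [0.451, -0.088], [0.427, -0.091], [0.416, -0.011]]
scene tray 0.75 1343 [346. 195. 383. 260.] corners z=0.030 [[0.658, 0.144], [0.34, 0.212], [0.373, 0.308], [0.677, 0.221]]
top rack 0.72 3828 [315. 176. 449. 241.] corners z=0.050 [[0.592, -0.103], [0.577, -0.404], [0.457, -0.387], [0.473, -0.094]]
scene rack 0.69 3935 [142. 193. 248. 252.] corners z=0.050 [[0.645, -0.348], [0.378, -0.433], [0.408, -0.109], [0.661, -0.089]]
top leg_a_mid 0.89 557 [366. 184. 396. 214.] corners z=0.100 [[0.553, -0.198], [0.579, -0.236], [0.513, -0.277], [0.488, -0.239]]
scene leg_a_mid 0.78 592 [183. 185. 204. 234.] corners z=0.100 [[0.404, -0.291], [0.403, -0.247], [0.649, -0.194], [0.65, -0.229]]
b1 [0.4277 0.2369 0.004 ]
b2 [0.5131 0.2196 0.004 ]
b3 [0.5913 0.2047 0.004 ]
b1 [0.4264 0.2349 0.004 ]
b2 [0.5315 0.2138 0.004 ]
b3 [0.5989 0.1895 0.004 ]
plate [0.5306 0.002  0.016 ] [0.5349 0.0049 0.016 ]
stud (array([ 0.5092, -0.1504,  0.152 ]), [np.float64(0.002110771019682951), np.float64(0.002110771019682942)])
stud (array([ 0.5045, -0.2328,  0.1504]), [np.float64(0.002052352245912362), np.float64(0.002052352245912379)])
stud (array([ 0.4977, -0.3224,  0.1498]), [np.float64(0.0015826008365567546), np.float64(0.0015826008365568912)])
mid (array([ 0.5327, -0.2373,  0.0813]), [np.float64(0.0005063888789519283), np.float64(0.0005063888789518166)])
out (array([ 0.5498, -0.2437,  0.0612]), [np.float64(0.0007116987356945258), np.float64(0.0007116987356944408)])
```

apply_moves:
  deltas:
    - [[-0.055,-0.045,-0.02],[0,0,-0.01]]
    - [[-0.11,-0.09,-0.04],[0,0,-0.02]]
    - [[-0.165,-0.135,-0.06],[0,0,-0.03]]
    - [[-0.22,-0.18,-0.08],[0,0,-0.04]]
    - [[-0.275,-0.225,-0.1],[0,0,-0.05]]
    - [[-0.33,-0.27,-0.12],[0,0,-0.06]]
    - [[-0.385,-0.315,-0.14],[0,0,-0.07]]
    - [[-0.44,-0.36,-0.16],[0,0,-0.08]]
    - [[-0.495,-0.405,-0.18],[0,0,-0.09]]
    - [[-0.55,-0.45,-0.2],[0,0,-0.1]]
    - [[-0.6,-0.49,-0.22],[0,0,-0.1]]
    - [[-0.62,-0.51,-0.22],[0,0,-0.1]]
  jaw: 65

```text
clock: 2.8
ee_pos: [0.4493, 0.1972, 0.3648]
ee_rot: [[-0.997, 0.082, 0.002], [0.082, 0.997, 0.001], [-0.002, 0.002, -1.0]]
ft_force: [0.5, 1.3, 0.4]
grip_width: 0.0649
grip_force: 0.0
```

```bash
cat >> h.py <<'E'
from scipy.spatial.transform import Rotation as R
def ax(yaw,tilt):  # tool rotation: tool z points down, tilted outward along yaw, tool y ~ +y
    c,s=np.cos(np.radians(yaw)),np.sin(np.radians(yaw)); t=np.radians(tilt)
    z=np.array([c*np.sin(t),s*np.sin(t),-np.cos(t)]); y=np.array([-s,c,0]); return np.column_stack([np.cross(y,z),y,z])
def delta(*targets):
    s=arm.state();Rm=np.array(s["ee_rot"]);p=np.array(s["ee_pos"])
    for P,Rt in targets:
        print("d",(Rm.T@(np.array(P)-p)/.6).round(4).tolist(),(R.from_matrix(Rm.T@Rt).as_rotvec()/np.radians(120)).round(4).tolist())
def st():
    s=arm.state(); print(round(s["clock"],2),np.array(s["ee_pos"]),"z",np.array(s["ee_rot"])[:,2],"y",np.array(s["ee_rot"])[:,1],"F",np.array(s["ft_force"]),round(s["grip_width"],4),s["grip_force"],np.round(s["joint_positions"],2))
E
python3 - <<'E'
from h import *
st(); k=viewer.calibration("wrist"); im=viewer.camera("wrist"); cv2.imwrite("pics/w1.png",im)
T=np.array(k["world_from_camera"]);print(k["vertical_fov"],T)
for n in["bay_1","tray","plate_top","rack_out"]:
    for d in viewer.spot_point("wrist",n)[:4]:
        z={"bay_1":.004,"tray":0,"plate_top":.016,"rack_out":.06}[n]
        print(n,np.round(d["location"]),round(d["confidence"],2),onz("wrist",d["location"],z,k))
for d in viewer.masks_of("wrist","tray")[:2]:
    pts=cv2.findNonZero(d["region"].astype(np.uint8)).reshape(-1,2)
    w=np.array([onz("wrist",p,.038,k)[:2] for p in pts]).astype(np.float32)
    print(d["confidence"],len(pts),cv2.minAreaRect(w),cv2.boxPoints(cv2.minAreaRect(w)).tolist())
E
```

```text
2.8 [0.4493 0.1972 0.3648] z [ 0.0022  0.0015 -1.    ] y [0.082  0.9966 0.0016] F [0.5166 1.3427 0.4124] 0.0649 0.0 [-0.32  0.36 -0.27  1.76  0.11  1.04  0.86]
65.70646984690485 [[ 0.0816 -0.9522 -0.2945  0.3731]
 [ 0.9967  0.0785  0.0224  0.2033]
 [ 0.0018 -0.2954  0.9554  0.5077]
 [ 0.      0.      0.      1.    ]]
bay_1 [287. 254.] 0.7 [0.598  0.1986 0.004 ]
bay_1 [300. 203.] 0.63 [0.5108 0.2254 0.004 ]
bay_1 [307. 152.] 0.61 [0.4295 0.2428 0.004 ]
tray [299. 205.] 0.82 [0.5149 0.2246 0.    ]
tray [ 62. 306.] 0.63 [ 0.7002 -0.3091  0.    ]
plate_top [165. 227.] 0.58 [ 0.5299 -0.0013  0.016 ]
rack_out [ 44. 253.] 0.84 [ 0.5485 -0.2474  0.06  ]
0.73 9732 ((0.4987946152687073, 0.22437754273414612), (0.09061958640813828, 0.2882789671421051), 76.5820083618164) [[0.34807541966438293, 0.2137526124715805], [0.6284852027893066, 0.14685651659965515], [0.649513840675354, 0.23500247299671173], [0.3691040277481079, 0.3018985688686371]]
```

View pics/w1.png

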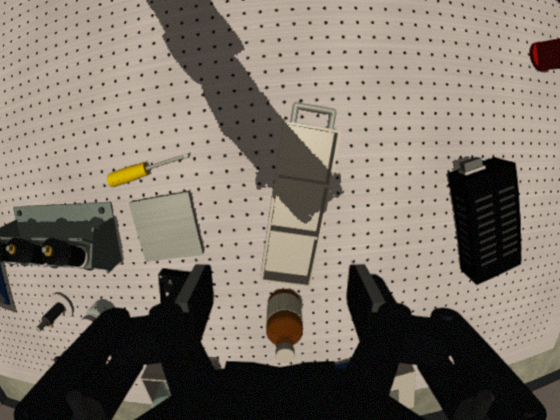

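The handle is at (313,112) on the robot side, with bays at (307,152), (300,203) and (287,254). Their 84 mm spacing agrees with the tray sizes. Next I go to a hover in line with the middle leg.

```bash
python3 - <<'E'
from h import *
Rt=ax(-3.3,30); a=-Rt[:,2]; delta((np.array([.536,-.238,.086])+.16*a,Rt))
E
```

```text
d [-0.073, -0.7186, 0.2304] [-0.0025, -0.2504, -0.0106]
```

apply_moves:
  deltas:
    - [[-0.006,-0.065,0.0],[0,-0.02,0]]
    - [[-0.012,-0.13,0.02],[0,-0.05,0]]
    - [[-0.02,-0.2,0.04],[0,-0.08,0]]
    - [[-0.03,-0.265,0.06],[0,-0.11,0]]
    - [[-0.035,-0.33,0.08],[0,-0.14,-0.01]]
    - [[-0.04,-0.395,0.1],[0,-0.17,-0.01]]
    - [[-0.05,-0.46,0.12],[0,-0.2,-0.01]]
    - [[-0.055,-0.525,0.15],[0,-0.22,-0.01]]
    - [[-0.06,-0.59,0.18],[-0.002,-0.24,-0.01]]
    - [[-0.07,-0.65,0.21],[-0.002,-0.25,-0.01]]
    - [[-0.073,-0.7,0.23],[-0.002,-0.25,-0.01]]
    - [[-0.073,-0.72,0.23],[-0.002,-0.25,-0.01]]

```text
clock: 4.1
ee_pos: [0.4217, -0.1264, 0.244]
ee_rot: [[-0.939, 0.047, 0.341], [0.033, 0.998, -0.047], [-0.342, -0.033, -0.939]]
ft_force: [0.0, 0.7, -1.4]
grip_width: 0.065
grip_force: 0.0
```

```bash
python3 - <<'E'
from h import *
st(); k=viewer.calibration("wrist"); im=viewer.camera("wrist"); cv2.imwrite("pics/w2.png",im)
print(np.array(k["world_from_camera"])[:3,3])
for n in["leg_a_mid","rack_out"]:
    for d in viewer.spot_point("wrist",n)[:4]: print(n,np.round(d["location"],1),round(d["confidence"],2),onz("wrist",d["location"],{"leg_a_mid":.086,"rack_out":.061}[n],k))
st()
# predicted points
Rt=ax(-3.3,30);a=-Rt[:,2];yr=Rt[:,1]
for i in(-1,0,1):
    m=np.array([.536,-.238,.086])+i*.086*yr
    print(i,"mid",proj("wrist",m,k),"cap",proj("wrist",m+.06*a,k),"tip",proj("wrist",m+.073*a,k))
E
```

```text
4.1 [ 0.4217 -0.1264  0.244 ] z [ 0.3408 -0.0473 -0.9389] y [ 0.0469  0.9983 -0.0333] F [ 0.0033  0.6694 -1.3845] 0.065 0.0 [ 0.61  0.38 -0.56  2.38  1.25  0.22  0.44]
[ 0.3014 -0.117   0.3527]
leg_a_mid [191.  245.4] 0.72 [ 0.544  -0.2397  0.086 ]
leg_a_mid [208.  199.2] 0.4 [ 0.4806 -0.2072  0.086 ]
rack_out [195.  235.1] 0.68 [ 0.5497 -0.2421  0.061 ]
4.25 [ 0.421  -0.1274  0.2438] z [ 0.339  -0.0474 -0.9396] y [ 0.0506  0.9982 -0.0321] F [-0.7388  0.6752 -0.9   ] 0.0648 0.0 [ 0.6   0.38 -0.55  2.38  1.24  0.22  0.45]
-1 mid [124.791  236.7025] cap [ 99.032  247.1857] tip [ 92.4914 249.8807]
0 mid [190.8869 240.1823] cap [173.3335 252.3918] tip [168.71   255.6257]
1 mid [265.986  243.1585] cap [261.8169 256.6027] tip [260.6938 260.2276]
```

View pics/w2.png

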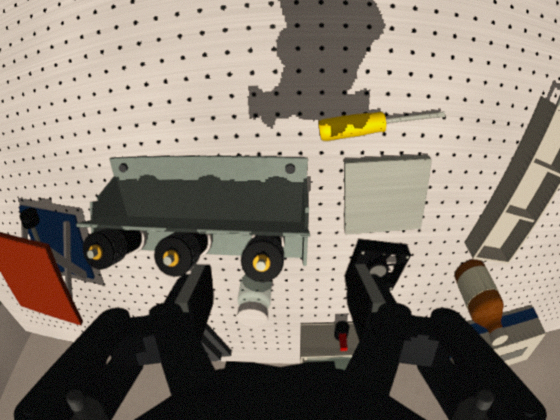

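The picture shows the stud tips at (92,254), (172,258) and (262,264), within about 4 px of the prediction. I take the middle leg's point as (0.539, -0.2365, 0.087) and yaw -3.3°.

```bash
cat >> h.py <<'E'
YR=-3.3; RG=ax(YR,30); AX=-RG[:,2]; MID={i:np.array([.539,-.2365,.087])+i*.086*RG[:,1] for i in(-1,0,1)}
E
python3 - <<'E'
from h import *
delta((MID[0]+.10*AX,RG),(MID[0]+.023*AX,RG))
E
```

```text
d [-0.0732, -0.1672, 0.1568] [-0.0125, -0.0838, 0.0095]
d [-0.0956, -0.1641, 0.2831] [-0.0125, -0.0838, 0.0095]
```

apply_moves:
  deltas:
    - [[-0.012,-0.028,0.02],[-0.002,-0.014,0.002]]
    - [[-0.024,-0.056,0.04],[-0.004,-0.028,0.003]]
    - [[-0.037,-0.084,0.06],[-0.006,-0.042,0.005]]
    - [[-0.05,-0.112,0.08],[-0.008,-0.056,0.006]]
    - [[-0.06,-0.14,0.11],[-0.01,-0.07,0.008]]
    - [[-0.073,-0.16,0.14],[-0.012,-0.08,0.009]]
    - [[-0.073,-0.167,0.157],[-0.0125,-0.084,0.0095]]
    - [[-0.073,-0.167,0.157],[-0.0125,-0.084,0.0095]]
    - [[-0.073,-0.167,0.157],[-0.0125,-0.084,0.0095]]

```text
clock: 5.0
ee_pos: [0.4895, -0.2331, 0.1739]
ee_rot: [[-0.865, 0.057, 0.499], [0.048, 0.998, -0.029], [-0.499, -0.001, -0.866]]
ft_force: [-0.7, 0.2, 0.3]
grip_width: 0.065
grip_force: 0.0
```

```bash
python3 - <<'E'
from h import *
st(); delta((MID[0]+.10*AX,RG),(MID[0]+.023*AX,RG))
k=viewer.calibration("wrist"); im=viewer.camera("wrist"); cv2.imwrite("pics/w3.png",im)
for i in(-1,0,1): print(i,"tip",proj("wrist",MID[i]+.073*AX,k))
E
```

```text
5.0 [ 0.4895 -0.2331  0.1739] z [ 0.4986 -0.0291 -0.8664] y [ 0.0565  0.9984 -0.001 ] F [-0.6998  0.1974  0.2668] 0.065 0.0 [ 1.    0.74 -0.83  2.32  2.22  0.41 -0.21]
d [0.0007, -0.001, 0.0001] [-0.0002, -0.0003, 0.0007]
d [0.0007, -0.0009, 0.1284] [-0.0002, -0.0003, 0.0007]
-1 tip [137.7429 251.0427]
0 tip [278.2994 253.7213]
1 tip [419.2614 251.5478]
```

View pics/w3.png

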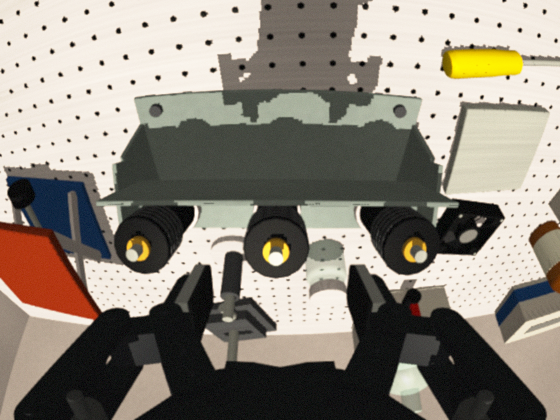

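Tips are at (135,253), (277,253) and (418,252), within 2 px of the prediction. I'm going in.

apply_moves:
  deltas:
    - [[0,-0.001,0.03],[0,0,0]]
    - [[0,-0.001,0.06],[0,0,0]]
    - [[0,-0.001,0.09],[0,0,0]]
    - [[0,-0.001,0.115],[0,0,0]]
    - [[0,-0.001,0.128],[0,0,0]]
    - [[0,-0.001,0.128],[0,0,0]]

```text
clock: 5.55
ee_pos: [0.5286, -0.2364, 0.1078]
ee_rot: [[-0.864, 0.056, 0.5], [0.047, 0.998, -0.03], [-0.501, -0.003, -0.865]]
ft_force: [-0.0, -0.2, 0.3]
grip_width: 0.0652
grip_force: 0.0
```

apply_moves:
  deltas:
    - [[0,0,0],[0,0,0]]
    - [[0,0,0],[0,0,0]]
    - [[0,0,0],[0,0,0]]
    - [[0,0,0],[0,0,0]]
    - [[0,0,0],[0,0,0]]
    - [[0,0,0],[0,0,0]]
  jaw: 20

```text
clock: 6.05
ee_pos: [0.5276, -0.2375, 0.1091]
ee_rot: [[-0.863, 0.058, 0.502], [0.049, 0.998, -0.031], [-0.503, -0.003, -0.864]]
ft_force: [-3.4, 0.6, 7.5]
grip_width: 0.039
grip_force: 59.8
```

apply_moves:
  deltas:
    - [[0,0,-0.007],[0,0,0]]
    - [[0,0,-0.014],[0,0,0]]
    - [[0,0,-0.014],[0,0,0]]
    - [[-0.02,0,-0.014],[0,0,0]]
    - [[-0.045,0,-0.014],[0,0,0]]
    - [[-0.07,0,-0.014],[0,0,0]]
    - [[-0.095,0,-0.014],[0,0,0]]
    - [[-0.1,0,-0.014],[0,0,0]]

```text
clock: 6.72
ee_pos: [0.5777, -0.2405, 0.147]
ee_rot: [[-0.862, 0.058, 0.504], [0.049, 0.998, -0.032], [-0.505, -0.003, -0.863]]
ft_force: [0.9, 0.3, -2.5]
grip_width: 0.0386
grip_force: 60.9
```

```bash
cat >> h.py <<'E'
PL=np.array([.53,.001,.016]); RV=ax(YR,0)
BAY=[np.array([.430,.240,.004]),np.array([.512,.221,.004]),np.array([.594,.202,.004])]
OFF=.060+.023  # TCP above foot when held
E
python3 - <<'E'
from h import *
st(); im=viewer.camera("wrist"); cv2.imwrite("pics/w4.png",im)
delta((PL+[0,-.1,OFF+.075],ax(YR,15)),(PL+[0,0,OFF+.03],RV),(PL+[0,0,OFF+.012],RV))
E
```

```text
6.72 [ 0.5777 -0.2405  0.147 ] z [ 0.5036 -0.0323 -0.8633] y [ 0.0584  0.9983 -0.0033] F [ 0.9115  0.3411 -2.4718] 0.0386 60.88345170021057 [ 0.84  0.81 -0.71  2.12  2.13  0.36 -0.12]
d [0.0557, 0.2306, -0.0865] [-0.0016, 0.127, 0.0002]
d [0.1016, 0.3972, -0.0271] [-0.0017, 0.252, 0.0]
d [0.1167, 0.3973, -0.0012] [-0.0017, 0.252, 0.0]
```

View pics/w4.png

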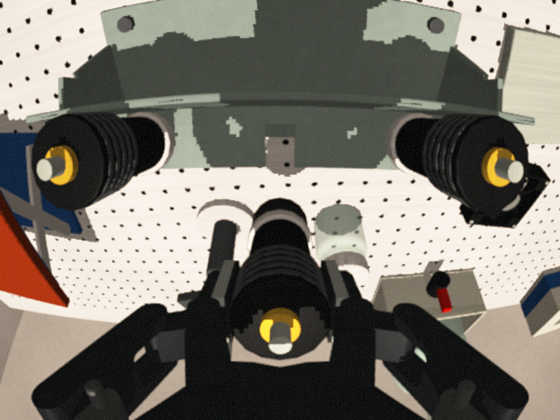

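The leg is held in line with the tool (stud at (281,345)) and is clear of the fork. I'll lift first, then carry it over.

```bash
python3 - <<'E'
from h import *
delta(([.57,-.235,.24],ax(YR,15)),([.54,-.07,.22],RV),(PL+[0,0,OFF+.02],RV))
E
```

```text
d [-0.0682, 0.0079, -0.1407] [-0.0016, 0.127, 0.0002]
d [0.0051, 0.2796, -0.146] [-0.0017, 0.252, 0.0]
d [0.11, 0.3973, -0.0127] [-0.0017, 0.252, 0.0]
```

apply_moves:
  deltas:
    - [[-0.03,0.003,-0.05],[0,0.045,0]]
    - [[-0.055,0.006,-0.1],[0,0.09,0]]
    - [[-0.068,0.008,-0.14],[0,0.125,0]]
    - [[-0.045,0.07,-0.142],[0,0.17,0]]
    - [[-0.025,0.135,-0.145],[0,0.21,0]]
    - [[-0.01,0.2,-0.146],[0,0.252,0]]
    - [[0.005,0.26,-0.146],[-0.0017,0.252,0]]
    - [[0.03,0.31,-0.12],[-0.0017,0.252,0]]
    - [[0.06,0.36,-0.08],[-0.0017,0.252,0]]
    - [[0.09,0.397,-0.04],[-0.0017,0.252,0]]
    - [[0.11,0.397,-0.013],[-0.0017,0.252,0]]
    - [[0.11,0.397,-0.013],[-0.0017,0.252,0]]

```text
clock: 7.77
ee_pos: [0.5267, 0.0004, 0.1179]
ee_rot: [[-0.998, 0.058, -0.004], [0.058, 0.998, 0.001], [0.004, 0.001, -1.0]]
ft_force: [0.7, -0.7, -3.9]
grip_width: 0.039
grip_force: 63.1
```

```bash
python3 - <<'E'
from h import *
st(); delta((PL+[0,0,OFF+.02],RV),(PL+[0,0,OFF],RV))
E
```

```text
7.77 [0.5267 0.0004 0.1179] z [-0.0043  0.0009 -1.    ] y [0.0578 0.9983 0.0006] F [ 0.6664 -0.7038 -3.9338] 0.039 63.06466341018677 [ 0.35  0.84 -0.75  1.94  0.87  0.73  0.58]
d [-0.0054, 0.0013, -0.0019] [0.0003, -0.0021, -0.0001]
d [-0.0055, 0.0013, 0.0314] [0.0003, -0.0021, -0.0001]
```

apply_moves:
  deltas:
    - [[-0.005,0.001,0.01],[0,0,0]]
    - [[-0.005,0.001,0.01],[0,0,0]]
    - [[-0.005,0.001,0.01],[0,0,0]]

```text
clock: 8.02
ee_pos: [0.5302, -0.0012, 0.1122]
ee_rot: [[-0.998, 0.058, -0.006], [0.058, 0.998, -0.001], [0.006, -0.001, -1.0]]
ft_force: [0.4, 0.1, -3.0]
grip_width: 0.0387
grip_force: 63.1
```

apply_moves:
  deltas:
    - [[0,0,0.01],[0,0,0]]
    - [[0,0,0.02],[0,0,0]]
    - [[0,0,0.031],[0,0,0]]
    - [[0,0,0.031],[0,0,0]]
    - [[0,0,0.031],[0,0,0]]

```text
clock: 8.43
ee_pos: [0.5319, -0.001, 0.0946]
ee_rot: [[-0.998, 0.059, -0.002], [0.059, 0.998, 0.0], [0.002, 0.0, -1.0]]
ft_force: [0.4, -1.3, -0.7]
grip_width: 0.0385
grip_force: 63.4
```

apply_moves:
  deltas:
    - [[0,0,0.005],[0,0,0]]
    - [[0,0,0.01],[0,0,0]]
    - [[0,0,0.01],[0,0,0]]
    - [[0,0,0.01],[0,0,0]]

```text
clock: 8.77
ee_pos: [0.5324, -0.0002, 0.089]
ee_rot: [[-0.998, 0.058, -0.001], [0.058, 0.998, 0.001], [0.001, 0.001, -1.0]]
ft_force: [1.2, -2.9, 2.8]
grip_width: 0.039
grip_force: 63.9
```

Slope is about 0.6 N/mm and 5.8 N at roughly 9 mm, so this is the middle leg and goes to bay 2.

```bash
sed -i 's/^OFF=.*/OFF=.082/' h.py; python3 - <<'E'
from h import *
st(); RV=ax(YR,0); b=BAY[1]
delta((PL+[0,0,OFF+.08],RV),(b+[0,0,OFF+.07],RV),(b+[0,0,OFF+.006],RV))
E
```

```text
8.77 [ 0.5324 -0.0002  0.089 ] z [-0.0008  0.0006 -1.    ] y [0.0584 0.9983 0.0006] F [ 1.1931 -2.8965  2.7985] 0.039 63.868210315704346 [ 0.32  0.88 -0.71  1.94  0.92  0.68  0.54]
d [0.0042, 0.0019, -0.1484] [0.0003, -0.0004, -0.0004]
d [0.0555, 0.3662, -0.1115] [0.0003, -0.0004, -0.0004]
d [0.0554, 0.3661, -0.0048] [0.0003, -0.0004, -0.0004]
```

apply_moves:
  deltas:
    - [[0,0,-0.06],[0,0,0]]
    - [[0.004,0.01,-0.12],[0,0,0]]
    - [[0.01,0.07,-0.14],[0,0,0]]
    - [[0.02,0.135,-0.14],[0,0,0]]
    - [[0.03,0.2,-0.14],[0,0,0]]
    - [[0.04,0.265,-0.13],[0,0,0]]
    - [[0.05,0.33,-0.12],[0,0,0]]
    - [[0.055,0.366,-0.11],[0,0,0]]
    - [[0.055,0.366,-0.08],[0,0,0]]
    - [[0.055,0.366,-0.04],[0,0,0]]
    - [[0.055,0.366,-0.015],[0,0,0]]
    - [[0.055,0.366,-0.015],[0,0,0]]

```text
clock: 9.77
ee_pos: [0.5084, 0.2202, 0.0945]
ee_rot: [[-0.998, 0.057, -0.009], [0.057, 0.998, -0.002], [0.009, -0.002, -1.0]]
ft_force: [0.1, 0.2, -3.2]
grip_width: 0.0391
grip_force: 63.4
```

```bash
python3 - <<'E'
from h import *
st(); RV=ax(YR,0); b=BAY[1]; delta((b+[0,0,OFF-.005],RV))
im=viewer.camera("wrist"); cv2.imwrite("pics/w5.png",im)
E
```

```text
9.77 [0.5084 0.2202 0.0945] z [-0.0091 -0.0018 -1.    ] y [ 0.0565  0.9984 -0.0023] F [ 0.0549  0.2163 -3.2096] 0.0391 63.403340578079224 [-0.09  0.89 -0.7   1.87  0.85  0.72  0.22]
d [-0.0061, 0.0017, 0.0225] [-0.0011, -0.0043, 0.0005]
```

View pics/w5.png

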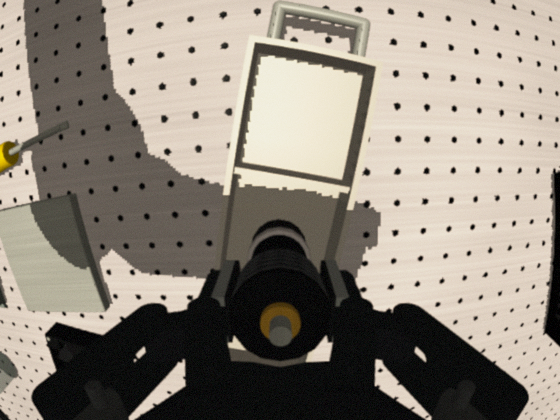

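The handle is at (322,20), bay 1 is empty below it, and the leg stands over the middle bay, about central between the side walls. I'll lower it and release.

apply_moves:
  deltas:
    - [[-0.006,0.001,0.008],[0,-0.003,0]]
    - [[-0.006,0.001,0.015],[0,-0.004,0]]
    - [[-0.006,0.001,0.022],[0,-0.004,0]]
    - [[-0.006,0.001,0.022],[0,-0.004,0]]
    - [[-0.006,0.001,0.022],[0,-0.004,0]]

```text
clock: 10.23
ee_pos: [0.5154, 0.2219, 0.0851]
ee_rot: [[-0.998, 0.058, 0.007], [0.058, 0.998, 0.001], [-0.007, 0.002, -1.0]]
ft_force: [-0.0, -0.3, -2.0]
grip_width: 0.0386
grip_force: 63.4
```

apply_moves:
  deltas:
    - [[0,0,0],[0,0,0]]
    - [[0,0,0],[0,0,0]]
    - [[0,0,0],[0,0,0]]
    - [[0,0,0],[0,0,0]]
    - [[0,0,0],[0,0,0]]
    - [[0,0,-0.01],[0,0,0]]
    - [[0,0,-0.04],[0,0,0]]
    - [[0,0,-0.08],[0,0,0]]
    - [[0,0,-0.14],[0,0,0]]
    - [[0,0,-0.2],[0,0,0]]
    - [[0,0,-0.26],[0,0,0]]
    - [[0,0,-0.3],[0,0,0]]
  jaw: 65

```text
clock: 11.23
ee_pos: [0.5143, 0.2226, 0.2687]
ee_rot: [[-0.998, 0.057, 0.009], [0.057, 0.998, 0.003], [-0.009, 0.004, -1.0]]
ft_force: [0.3, 0.7, -0.1]
grip_width: 0.0651
grip_force: 0.0
```

```bash
python3 - <<'E'
from h import *
st(); b=BAY[1]
k=viewer.calibration("wrist");im=viewer.camera("wrist"); cv2.imwrite("pics/w6.png",im)
print("tip should be",proj("wrist",b+[0,0,.128],k),proj("wrist",b,k))
for i in (1,-1): delta((MID[i]+[-.02,0,.16],ax(YR,15)),(MID[i]+.10*AX,RG),(MID[i]+.023*AX,RG))
E
```

```text
11.23 [0.5143 0.2226 0.2687] z [ 0.0094  0.0034 -1.    ] y [0.0573 0.9984 0.004 ] F [ 0.2614  0.6549 -0.0563] 0.0651 0.0 [ 0.01  0.67 -0.88  1.71  0.6   1.04  0.44]
tip should be [276.8471 201.2139] [277.2756 174.9745]
d [-0.0488, -0.6235, 0.0382] [0.0037, -0.1179, -0.0005]
d [0.003, -0.6225, 0.1598] [0.0036, -0.2429, -0.001]
d [-0.0595, -0.6234, 0.2719] [0.0036, -0.2429, -0.001]
d [-0.0489, -0.9102, 0.036] [0.0037, -0.1179, -0.0005]
d [0.003, -0.9092, 0.1576] [0.0036, -0.2429, -0.001]
d [-0.0595, -0.91, 0.2697] [0.0036, -0.2429, -0.001]
```

View pics/w6.png

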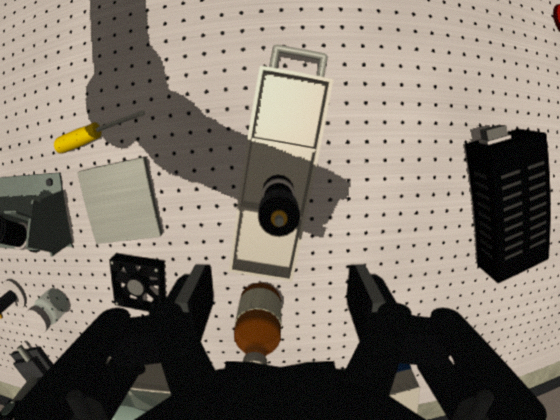

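The leg stands upright in the middle bay, stud at (280,218). Next is the leg nearest the plate.

apply_moves:
  deltas:
    - [[-0.006,-0.068,0.005],[0,-0.01,0]]
    - [[-0.012,-0.136,0.01],[0,-0.02,0]]
    - [[-0.018,-0.204,0.015],[0,-0.04,0]]
    - [[-0.024,-0.272,0.02],[0,-0.06,0]]
    - [[-0.03,-0.34,0.025],[0,-0.08,0]]
    - [[-0.035,-0.408,0.03],[0.002,-0.1,0]]
    - [[-0.035,-0.476,0.05],[0.003,-0.14,0]]
    - [[-0.03,-0.544,0.08],[0.0036,-0.18,0]]
    - [[-0.02,-0.6,0.11],[0.0036,-0.22,-0.001]]
    - [[0.0,-0.6225,0.14],[0.0036,-0.243,-0.001]]
    - [[0.003,-0.6225,0.16],[0.0036,-0.243,-0.001]]
    - [[0.003,-0.6225,0.16],[0.0036,-0.243,-0.001]]

```text
clock: 12.28
ee_pos: [0.501, -0.1429, 0.19]
ee_rot: [[-0.904, 0.072, 0.421], [0.039, 0.995, -0.087], [-0.425, -0.062, -0.903]]
ft_force: [-0.1, -0.5, -0.5]
grip_width: 0.065
grip_force: 0.0
```

```bash
python3 - <<'E'
from h import *
st(); delta((MID[1]+.10*AX,RG),(MID[1]+.023*AX,RG))
E
```

```text
12.28 [ 0.501  -0.1429  0.19  ] z [ 0.4212 -0.0865 -0.9028] y [ 0.0719  0.9955 -0.0619] F [-0.0884 -0.4949 -0.5326] 0.065 0.0 [ 0.64  0.62 -0.72  2.33  1.93  0.46 -0.23]
d [0.0218, -0.0072, 0.0205] [-0.0294, -0.0399, 0.0076]
d [0.011, 0.0006, 0.1481] [-0.0294, -0.0399, 0.0076]
```

apply_moves:
  deltas:
    - [[0.012,-0.004,0.005],[-0.015,-0.02,0.004]]
    - [[0.022,-0.007,0.015],[-0.029,-0.04,0.008]]
    - [[0.022,-0.007,0.02],[-0.029,-0.04,0.008]]
    - [[0.022,-0.007,0.02],[-0.029,-0.04,0.008]]

```text
clock: 12.62
ee_pos: [0.4917, -0.1482, 0.1716]
ee_rot: [[-0.868, 0.062, 0.492], [0.055, 0.998, -0.029], [-0.493, 0.002, -0.87]]
ft_force: [-0.7, 0.1, 1.3]
grip_width: 0.065
grip_force: 0.0
```

```bash
python3 - <<'E'
from h import *
st(); delta((MID[1]+.10*AX,RG),(MID[1]+.023*AX,RG))
E
```

```text
12.62 [ 0.4917 -0.1482  0.1716] z [ 0.4923 -0.0292 -0.87  ] y [0.0618 0.9981 0.0015] F [-0.6592  0.1032  1.3285] 0.065 0.0 [ 0.81  0.74 -0.89  2.42  2.21  0.59 -0.44]
d [-0.005, 0.001, -0.0011] [-0.0004, -0.0038, -0.0021]
d [-0.006, 0.0012, 0.1272] [-0.0004, -0.0038, -0.0021]
```

apply_moves:
  deltas:
    - [[-0.005,0.001,0.01],[0,-0.004,-0.002]]
    - [[-0.006,0.001,0.035],[0,-0.004,-0.002]]
    - [[-0.006,0.001,0.065],[0,-0.004,-0.002]]
    - [[-0.006,0.001,0.1],[0,-0.004,-0.002]]
    - [[-0.006,0.001,0.127],[0,-0.004,-0.002]]
    - [[-0.006,0.001,0.127],[0,-0.004,-0.002]]

```text
clock: 13.12
ee_pos: [0.5363, -0.1487, 0.107]
ee_rot: [[-0.863, 0.056, 0.503], [0.047, 0.998, -0.03], [-0.503, -0.002, -0.864]]
ft_force: [-0.3, -0.1, -0.2]
grip_width: 0.0651
grip_force: 0.0
```

apply_moves:
  deltas:
    - [[0,0,0],[0,0,0]]
    - [[0,0,0],[0,0,0]]
    - [[0,0,0],[0,0,0]]
    - [[0,0,0],[0,0,0]]
    - [[0,0,0],[0,0,0]]
    - [[0,0,0],[0,0,0]]
  jaw: 20

```text
clock: 13.62
ee_pos: [0.5339, -0.1492, 0.1095]
ee_rot: [[-0.862, 0.055, 0.504], [0.047, 0.998, -0.03], [-0.505, -0.002, -0.863]]
ft_force: [-1.9, 0.4, 6.9]
grip_width: 0.0391
grip_force: 60.8
```

apply_moves:
  deltas:
    - [[0,0,-0.007],[0,0,0]]
    - [[0,0,-0.014],[0,0,0]]
    - [[0,0,-0.014],[0,0,0]]
    - [[-0.02,0,-0.014],[0,0,0]]
    - [[-0.045,0,-0.014],[0,0,0]]
    - [[-0.07,0,-0.014],[0,0,0]]
    - [[-0.095,0,-0.014],[0,0,0]]
    - [[-0.1,0,-0.014],[0,0,0]]

```text
clock: 14.28
ee_pos: [0.5826, -0.1524, 0.1469]
ee_rot: [[-0.862, 0.057, 0.504], [0.048, 0.998, -0.031], [-0.505, -0.002, -0.863]]
ft_force: [1.0, -0.2, -2.1]
grip_width: 0.0387
grip_force: 60.8
```

```bash
python3 - <<'E'
from h import *
st(); RV=ax(YR,0); delta(([.57,-.14,.23],ax(YR,15)),([.54,-.05,.2],RV),(PL+[0,0,OFF+.02],RV))
E
```

```text
14.28 [ 0.5826 -0.1524  0.1469] z [ 0.5041 -0.0308 -0.8631] y [ 0.0573  0.9984 -0.0022] F [ 1.035  -0.1913 -2.1461] 0.0387 60.834810733795166 [ 0.7   0.82 -0.78  2.21  2.14  0.53 -0.31]
d [-0.0509, 0.0192, -0.1307] [-0.0009, 0.1278, 0.0005]
d [0.0247, 0.1661, -0.1174] [-0.001, 0.2528, 0.0004]
d [0.1122, 0.2503, -0.0104] [-0.001, 0.2528, 0.0004]
```

apply_moves:
  deltas:
    - [[-0.025,0.006,-0.05],[0,0.045,0]]
    - [[-0.045,0.012,-0.1],[0,0.09,0]]
    - [[-0.05,0.02,-0.13],[0,0.128,0]]
    - [[-0.025,0.07,-0.128],[0,0.175,0]]
    - [[0,0.12,-0.123],[0,0.22,0]]
    - [[0.025,0.166,-0.118],[-0.001,0.253,0]]
    - [[0.05,0.21,-0.1],[-0.001,0.253,0]]
    - [[0.08,0.245,-0.06],[-0.001,0.253,0]]
    - [[0.105,0.25,-0.03],[-0.001,0.253,0]]
    - [[0.112,0.25,-0.01],[-0.001,0.253,0]]
    - [[0.112,0.25,-0.01],[-0.001,0.253,0]]
    - [[0.112,0.25,-0.01],[-0.001,0.253,0]]

```text
clock: 15.28
ee_pos: [0.5255, 0.0025, 0.1152]
ee_rot: [[-0.999, 0.051, -0.008], [0.051, 0.999, 0.001], [0.008, 0.0, -1.0]]
ft_force: [-0.9, -0.5, -0.5]
grip_width: 0.0203
grip_force: 0.0
```

```bash
python3 - <<'E'
from h import *
st(); RV=ax(YR,0); delta((PL+[0,0,OFF+.01],RV),(PL+[0,0,OFF-.003],RV),(PL+[0,0,OFF-.009],RV))
E
```

```text
15.28 [0.5255 0.0025 0.1152] z [-0.0083  0.0005 -1.    ] y [0.0514 0.9987 0.0001] F [-0.9195 -0.5474 -0.4554] 0.0203 0.0 [ 0.33  0.84 -0.73  1.94  0.85  0.71  0.6 ]
d [-0.0077, -0.0021, 0.012] [0.0, -0.004, 0.003]
d [-0.0079, -0.0021, 0.0337] [0.0, -0.004, 0.003]
d [-0.008, -0.0022, 0.0437] [0.0, -0.004, 0.003]
```

The leg has been lost in transit, so I look for it. Arm up a bit first so the wrist camera sees more.

apply_moves:
  deltas:
    - [[0,0,-0.06],[0,0,0]]
    - [[0,0,-0.12],[0,0,0]]
    - [[0,0,-0.18],[0,0,0]]
    - [[0.03,0,-0.24],[0,0,0]]
    - [[0.06,0,-0.3],[0,0,0]]
    - [[0.06,0,-0.32],[0,0,0]]
    - [[0.06,0,-0.32],[0,0,0]]
  jaw: 75

```text
clock: 15.87
ee_pos: [0.4934, 0.0029, 0.3124]
ee_rot: [[-0.998, 0.056, 0.003], [0.056, 0.998, -0.001], [-0.003, -0.0, -1.0]]
ft_force: [0.7, -0.7, 0.8]
grip_width: 0.075
grip_force: 0.0
```

```bash
python3 - <<'E'
from h import *
st(); k=viewer.calibration("wrist"); np.save("k.npy",k,allow_pickle=True)
w=viewer.camera("wrist"); s=viewer.camera("scene"); t=viewer.camera("top")
for n,i in zip("wst",(w,s,t)): cv2.imwrite(f"pics/f_{n}.png",i)
m=np.vstack([np.hstack([cv2.resize(s[160:310,130:410],(400,214)),cv2.resize(t[120:270,150:430],(400,214))]),np.zeros((386,800,3),np.uint8)])
m[214:514,:400]=cv2.resize(w,(400,300)); cv2.imwrite("pics/m1.png",m)
for c in("wrist","scene","top"):
    for d in viewer.masks_of(c,"leg_a_mid")[:5]: print(c,round(d["confidence"],2),np.round(d["box"]),int(d["region"].sum()))
    for d in viewer.spot_point(c,"leg_a_mid")[:5]: print(c,"mid",round(d["confidence"],2),np.round(d["location"],1))
E
```

```text
15.87 [0.4934 0.0029 0.3124] z [ 0.003  -0.0006 -1.    ] y [ 0.0562  0.9984 -0.0005] F [ 0.6974 -0.7155  0.8372] 0.075 0.0 [ 0.5   0.54 -0.97  1.82  0.52  1.05  0.85]
wrist 0.61 [414. 183. 477. 228.] 1713
wrist mid 0.66 [438.7 201.1]
scene 0.87 [361. 198. 385. 229.] 419
scene 0.63 [266. 250. 303. 281.] 1016
scene mid 0.78 [371.2 224. ]
scene mid 0.32 [359.  253.8]
top 0.85 [163. 228. 196. 251.] 489
```

View pics/m1.png

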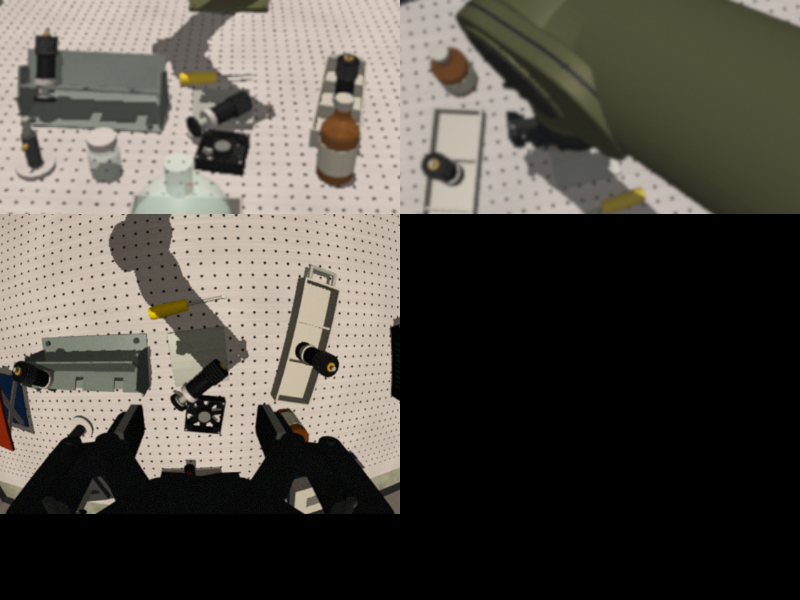

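The second leg lies across the plate: cap end at about wrist (311,213), foot towards the fan at (251,263). The fan, jar and driver are where they were, and the placed leg stands upright in bay 2. I'll use the last picture as one zoomed montage to pin the fallen leg's pose.

```bash
python3 - <<'E'
import cv2,numpy as np
w=cv2.imread("pics/f_w.png");s=cv2.imread("pics/f_s.png")
A=cv2.resize(w[190:290,230:330],(500,500),interpolation=cv2.INTER_CUBIC);B=cv2.resize(s[220:260,260:315],(300,218),interpolation=cv2.INTER_CUBIC)
m=np.zeros((500,800,3),np.uint8);m[:,:500]=A;m[:218,500:]=B
for i in range(0,500,50): cv2.line(m,(i,0),(i,6),(0,0,255),1);cv2.line(m,(0,i),(6,i),(0,0,255),1)
cv2.imwrite("pics/m2.png",np.clip(m*1.4,0,255).astype(np.uint8))
E
```

```text
(no output)
```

View pics/m2.png

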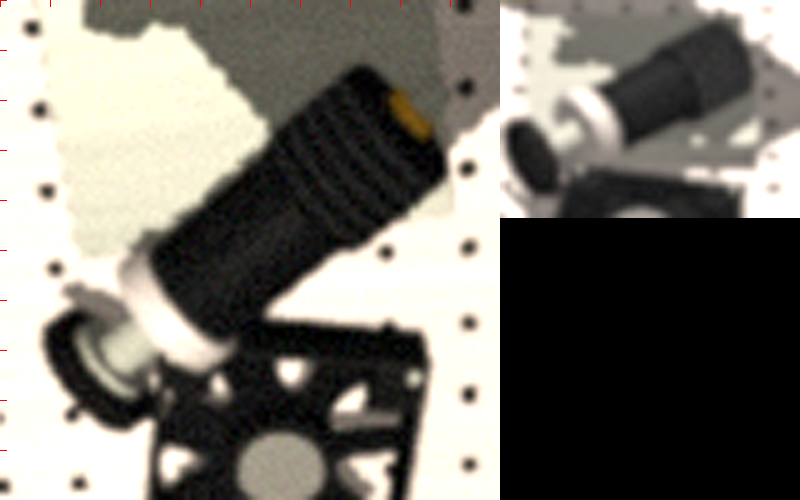

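The cap centre is at wrist (301.6,221.4), the collar at (265.6,252.4) and the foot at (250,263). The foot hangs past the plate's far edge.

```bash
python3 - <<'E'
from h import *
k=np.load("k.npy",allow_pickle=True).item()
P={}
for n,p,zs in (("cap",(301.6,221.4),(.03,.036,.042)),("collar",(265.6,252.4),(.02,.026,.036)),("foot",(250,263),(.02,.026,.036))):
    P[n]=[onz("wrist",p,z,k) for z in zs]; print(n,P[n])
for i in range(3): d=P["collar"][i]-P["cap"][1]; print("cap-collar",np.linalg.norm(d),np.degrees(np.arctan2(d[1],d[0])),"foot",np.linalg.norm(P["foot"][i]-P["cap"][1]))
c=P["cap"][1]
for tau in(35,45):
  Rt=ax(-48,tau); z=Rt[:,2]; 
  for h in(.10,.012): delta((c-z*(h-.012-.012) if h>.05 else c+z*.012,Rt))
E
```

```text
cap [array([0.5591, 0.0296, 0.03  ]), array([0.557 , 0.0293, 0.036 ]), array([0.555 , 0.0289, 0.042 ])]
collar [array([ 0.6072, -0.024 ,  0.02  ]), array([ 0.6045, -0.0236,  0.026 ]), array([ 0.6002, -0.0228,  0.036 ])]
foot [array([ 0.6232, -0.0484,  0.02  ]), array([ 0.6204, -0.0476,  0.026 ]), array([ 0.6156, -0.0464,  0.036 ])]
cap-collar 0.07485613650376205 -46.735953220903355 foot 0.1032655105927087
cap-collar 0.07173210748563455 -48.038592576900534 foot 0.10010315303722397
cap-collar 0.06762900868560988 -50.386587105493845 foot 0.09564187667509332
d [-0.0545, 0.1009, 0.3495] [0.1134, -0.2786, 0.3617]
d [-0.1148, 0.0416, 0.4693] [0.1134, -0.2786, 0.3617]
d [-0.0426, 0.1128, 0.3637] [0.1459, -0.3574, 0.3539]
d [-0.1166, 0.0397, 0.4671] [0.1459, -0.3574, 0.3539]
```

apply_moves:
  deltas:
    - [[0,0.01,0.02],[0.015,-0.036,0.035]]
    - [[-0.005,0.02,0.05],[0.03,-0.072,0.07]]
    - [[-0.01,0.035,0.085],[0.044,-0.107,0.106]]
    - [[-0.015,0.045,0.12],[0.058,-0.143,0.142]]
    - [[-0.02,0.055,0.155],[0.073,-0.179,0.177]]
    - [[-0.025,0.07,0.195],[0.088,-0.214,0.212]]
    - [[-0.03,0.08,0.235],[0.102,-0.25,0.248]]
    - [[-0.035,0.09,0.275],[0.117,-0.286,0.283]]
    - [[-0.04,0.1,0.315],[0.131,-0.322,0.318]]
    - [[-0.043,0.11,0.345],[0.146,-0.357,0.354]]
    - [[-0.043,0.113,0.364],[0.146,-0.357,0.354]]
    - [[-0.043,0.113,0.364],[0.146,-0.357,0.354]]
  jaw: 60

```text
clock: 17.32
ee_pos: [0.5216, 0.065, 0.0993]
ee_rot: [[-0.649, 0.64, 0.41], [0.488, 0.765, -0.42], [-0.583, -0.072, -0.809]]
ft_force: [0.4, -0.2, -0.3]
grip_width: 0.0599
grip_force: 0.0
```

```bash
python3 - <<'E'
from h import *
st(); Rt=ax(-48,45);c=np.array([.557,.0293,.036]); z=Rt[:,2]; delta((c-z*.076,Rt),(c+z*.012,Rt))
k=viewer.calibration("wrist"); im=viewer.camera("wrist"); cv2.imwrite("pics/w7.png",im)
a=np.array([np.cos(np.radians(-48)),np.sin(np.radians(-48)),0])
for t in(-.031,-.018,.017,.07,.102): print(t,proj("wrist",c+a*t,k))
g=cv2.cvtColor(im,cv2.COLOR_BGR2GRAY)
sub=cv2.resize(g[140:320,180:380],(50,36),interpolation=cv2.INTER_AREA)
for r in sub: print("".join(" .:-=+*#%@"[9-int(v)*10//256] for v in r))
E
```

```text
17.32 [0.5216 0.065  0.0993] z [ 0.4104 -0.4203 -0.8093] y [ 0.6402  0.7648 -0.0725] F [ 0.4382 -0.1698 -0.2536] 0.0599 0.0 [-0.37  0.88 -0.36  2.25  1.65  0.89 -1.33]
d [0.0134, 0.006, 0.0095] [0.0172, -0.0743, 0.0736]
d [-0.0088, -0.001, 0.1543] [0.0172, -0.0743, 0.0736]
-0.031 [287.1731 202.206 ]
-0.018 [284.1732 213.9704]
0.017 [277.3172 240.7998]
0.07 [269.5058 271.2719]
0.102 [265.8635 285.445 ]
..-**=:::::::-**###**=...................:******=.
.:*+-::::::::-*#**###*+:..:#=............:**+==...
=*=:::::::::::=###*###**=..::..........-+:-=:.....
*-::::::::::::--*##+=*##*=.............-+.........
-::::::::::::::::==-:-+##*++:.....................
::::::::::::::::::::::-=*##**=..==................
::::::::::::::::::::::::-+*#**=.--..........-:....
::::::::::::::::::::::::::-*##*+...........:*-....
::::::::::::::::::::::::::=+*###*=................
::::::::::::::::::::-:::--*#*-*##**-.*-...........
:::::::::::::::::::-*****####=-=*#**=:.........:+:
:::::::::::::::::::=*#%@@@@%#**=++##*:..........:.
:::::::::::::::::::+%@@@@@#%@@###==*#-...-:.......
::::::::::::::::::-#@@@@#***%@@%
[... 440 characters left out ...]
.:::#%%%%%%#%%%%%@@@@@@@@@@@*#@@@#:..
######*-...-....-%@%%%%%#%%%%@@@@@@@@@@@@%@@@@@*..
########=......-+@@@@%%%%%%@@@@@@@@@@@@@#*%%%@@@*.
#######%@-.:...:+@@@@@@@@@%@@%%%@@@@@@@@@@%##%@@+.
##%%###@@-.:...-=#@@@@@@@%*@%%%%@%*+++*%@@@###@@*.
%@@%##%@@=.....#+-*%@@@@%*#@@@@@@*+++++*@@@@##%@%:
%@%##%@@@+.::..*@=:-+**+=:.+@@@@@@%#*#%@@@@@%##%@#
@@###@@@@*.....=@%+-::-++::.:#@@@@@@@@@@@@@@@###@@
@%##%@@@@#..:..:+@@%%%@%:.....=%@@@@%#*#%@@@@%##%@
@###@@@@@%====--.-+#%#+:.:..::.:--:-....*@@@@@###%
%###@@@@@%*******=...:.........:......:.+@@@@@###%
@@##@@@@@+==+++*+=:.....:.........:.....=@@@@@##@@
@@@@@@@@%-------=::..:.....:..:.....:....%@@@@@@@@
@@@@@@@@*----=-==....:..:....::..:.::-=++#@@@@@@@@
```

The coarse print puts the cap face at about (284,212), against (284,214) predicted. I finish the turn and go in.

apply_moves:
  deltas:
    - [[0.005,0.002,0.003],[0.006,-0.025,0.025]]
    - [[0.01,0.005,0.007],[0.012,-0.05,0.05]]
    - [[0.013,0.006,0.0095],[0.017,-0.074,0.074]]
    - [[0.013,0.006,0.0095],[0.017,-0.074,0.074]]
    - [[0.008,0.005,0.045],[0.017,-0.074,0.074]]
    - [[0.003,0.003,0.08],[0.017,-0.074,0.074]]
    - [[-0.003,0.0,0.115],[0.017,-0.074,0.074]]
    - [[-0.003,0.0,0.115],[0.017,-0.074,0.074]]

```text
clock: 18.03
ee_pos: [0.5509, 0.0307, 0.0442]
ee_rot: [[-0.477, 0.744, 0.467], [0.525, 0.668, -0.528], [-0.705, -0.007, -0.709]]
ft_force: [-0.8, -0.3, -0.9]
grip_width: 0.0599
grip_force: 0.0
```

```bash
python3 - <<'E'
from h import *
st(); Rt=ax(-48,45);c=np.array([.557,.0293,.036]); z=Rt[:,2]; delta((c+z*.012,Rt))
E
```

```text
18.03 [0.5509 0.0307 0.0442] z [ 0.4672 -0.5277 -0.7094] y [ 0.7442  0.6679 -0.0068] F [-0.8011 -0.2694 -0.9281] 0.0599 0.0 [-0.4   1.07 -0.3   2.21  1.78  1.06 -1.64]
d [0.0034, 0.0063, 0.0356] [-0.0028, -0.0016, 0.0017]
```

apply_moves:
  deltas:
    - [[0.003,0.005,0.012],[-0.003,0,0]]
    - [[0.003,0.006,0.024],[-0.003,0,0]]
    - [[0.003,0.006,0.032],[-0.003,0,0]]
    - [[0.003,0.006,0.032],[-0.003,0,0]]

```text
clock: 18.37
ee_pos: [0.5612, 0.0281, 0.0298]
ee_rot: [[-0.478, 0.739, 0.475], [0.526, 0.674, -0.519], [-0.704, 0.002, -0.71]]
ft_force: [0.3, 0.2, -0.1]
grip_width: 0.0598
grip_force: 0.0
```

apply_moves:
  deltas:
    - [[0,0,0],[0,0,0]]
    - [[0,0,0],[0,0,0]]
    - [[0,0,0],[0,0,0]]
    - [[0,0,0],[0,0,0]]
    - [[0,0,0],[0,0,0]]
    - [[0,0,0],[0,0,0]]
  jaw: 20

```text
clock: 18.87
ee_pos: [0.5607, 0.0288, 0.0302]
ee_rot: [[-0.478, 0.738, 0.476], [0.525, 0.675, -0.519], [-0.704, 0.002, -0.71]]
ft_force: [-3.2, 1.3, 6.0]
grip_width: 0.0384
grip_force: 59.6
```

Gripped. I lift straight up, then swing the leg upright over the plate.

apply_moves:
  deltas:
    - [[-0.015,0,-0.015],[0,0,0]]
    - [[-0.035,0,-0.035],[0,0,0]]
    - [[-0.065,0,-0.065],[0,0,0]]
    - [[-0.1,0,-0.1],[0,0,0]]
    - [[-0.135,0,-0.135],[0,0,0]]
    - [[-0.165,0,-0.165],[0,0,0]]
    - [[-0.176,0,-0.177],[0,0,0]]
    - [[-0.176,0,-0.177],[0,0,0]]

```text
clock: 19.53
ee_pos: [0.5616, 0.0289, 0.1816]
ee_rot: [[-0.476, 0.738, 0.478], [0.527, 0.675, -0.517], [-0.704, 0.006, -0.71]]
ft_force: [0.3, 0.4, -3.9]
grip_width: 0.0382
grip_force: 59.9
```

```bash
python3 - <<'E'
from h import *
st()
for t in(15,-15,-45):
  Rt=ax(-48,t); z=Rt[:,2]; delta((np.array([.53,0,.118+.06])+z*.014,Rt))
E
```

```text
19.53 [0.5616 0.0289 0.1816] z [ 0.478  -0.5167 -0.7103] y [0.7382 0.6746 0.0061] F [ 0.2576  0.4104 -3.9253] 0.0382 59.909080266952515 [-0.39  0.76 -0.29  2.2   1.56  0.97 -1.3 ]
d [0.0154, -0.0717, 0.0242] [0.0043, 0.2478, 0.0016]
d [0.024, -0.0716, 0.0157] [0.0039, 0.4978, 0.0028]
d [0.0272, -0.0715, 0.004] [0.0032, 0.7478, 0.0039]
```

apply_moves:
  deltas:
    - [[0.001,-0.005,0.0],[0,0.03,0]]
    - [[0.003,-0.015,0.004],[0,0.075,0]]
    - [[0.006,-0.03,0.008],[0.001,0.125,0]]
    - [[0.01,-0.045,0.013],[0.002,0.175,0.001]]
    - [[0.013,-0.06,0.018],[0.003,0.225,0.001]]
    - [[0.016,-0.068,0.023],[0.004,0.275,0.002]]
    - [[0.018,-0.071,0.022],[0.004,0.325,0.002]]
    - [[0.02,-0.071,0.02],[0.004,0.375,0.002]]
    - [[0.022,-0.071,0.019],[0.004,0.425,0.003]]
    - [[0.023,-0.071,0.017],[0.004,0.475,0.003]]
    - [[0.025,-0.071,0.014],[0.004,0.525,0.003]]
    - [[0.025,-0.071,0.012],[0.004,0.57,0.003]]

```text
clock: 20.53
ee_pos: [0.5253, 0.0017, 0.1623]
ee_rot: [[-0.607, 0.745, -0.276], [0.682, 0.667, 0.3], [0.407, -0.006, -0.913]]
ft_force: [1.0, 0.7, -4.0]
grip_width: 0.0384
grip_force: 60.3
```

```bash
python3 - <<'E'
from h import *
st()
for t in(-45,):
  Rt=ax(-48,t); z=Rt[:,2]; delta((np.array([.53,0,.118+.06])+z*.014,Rt),(np.array([.53,0,.118+.02])+z*.014,Rt))
E
```

```text
20.53 [0.5253 0.0017 0.1623] z [-0.276   0.2995 -0.9133] y [ 0.745   0.667  -0.0064] F [ 0.9742  0.6983 -3.9766] 0.0384 60.309407114982605 [ 0.53  0.95 -0.88  1.63  0.38  1.08  0.33]
d [0.0123, 0.0038, -0.0052] [-0.0017, 0.1747, -0.0029]
d [-0.0148, 0.0042, 0.0557] [-0.0017, 0.1747, -0.0029]
```

apply_moves:
  deltas:
    - [[0.003,0.001,-0.001],[0,0.04,0]]
    - [[0.006,0.002,-0.003],[0,0.08,-0.001]]
    - [[0.01,0.003,-0.005],[0,0.12,-0.002]]
    - [[0.012,0.004,-0.005],[-0.002,0.16,-0.003]]
    - [[0.012,0.004,-0.005],[-0.002,0.175,-0.003]]
    - [[0.0,0.004,0.025],[-0.002,0.175,-0.003]]
    - [[-0.01,0.004,0.045],[-0.002,0.175,-0.003]]
    - [[-0.015,0.004,0.056],[-0.002,0.175,-0.003]]
    - [[-0.015,0.004,0.056],[-0.002,0.175,-0.003]]

```text
clock: 21.28
ee_pos: [0.5223, 0.0083, 0.1266]
ee_rot: [[-0.475, 0.741, -0.474], [0.527, 0.672, 0.521], [0.704, -0.002, -0.71]]
ft_force: [-0.2, -0.3, -2.6]
grip_width: 0.0382
grip_force: 60.4
```

```bash
python3 - <<'E'
from h import *
st()
for t in(-45,):
  Rt=ax(-48,t); z=Rt[:,2]; delta((np.array([.53,0,.118+.0])+z*.014,Rt),(np.array([.53,0,.118-.01])+z*.014,Rt))
k=viewer.calibration("wrist");viewer.camera("wrist");viewer.camera("scene")
for d in viewer.masks_of("scene","leg_a_mid")[:4]:
    pts=cv2.findNonZero(d["region"].astype(np.uint8)); print(round(d["confidence"],2),d["box"],np.round(cv2.fitLine(pts,2,0,.01,.01).ravel(),2))
for p in([.53,0,.036],[.53,0,.169]): print(proj("scene",p))
E
```

```text
21.28 [0.5223 0.0083 0.1266] z [-0.4742  0.521  -0.7097] y [ 0.741   0.6715 -0.0022] F [-0.1964 -0.3288 -2.5636] 0.0382 60.41820287704468 [ 0.58  1.2  -0.93  1.41  0.23  1.33  0.49]
d [-0.0234, 0.0003, 0.0201] [-0.0018, 0.0018, 0.0003]
d [-0.0351, 0.0004, 0.0319] [-0.0018, 0.0018, 0.0003]
0.97 [363.9, 195.0, 383.4, 225.6] [  0.19  -0.98 372.09 210.16]
[285.809  226.7688]
[285.7015 182.4582]
```

apply_moves:
  deltas:
    - [[-0.006,0,0.005],[0,0,0]]
    - [[-0.012,0,0.01],[0,0,0]]
    - [[-0.018,0,0.015],[0,0,0]]
    - [[-0.023,0,0.02],[0,0,0]]
    - [[-0.029,0,0.026],[0,0,0]]
    - [[-0.029,0,0.026],[0,0,0]]
    - [[-0.029,0,0.026],[0,0,0]]

```text
clock: 22.02
ee_pos: [0.5244, 0.008, 0.1062]
ee_rot: [[-0.478, 0.741, -0.472], [0.526, 0.671, 0.522], [0.704, 0.001, -0.71]]
ft_force: [-1.0, -2.2, 1.0]
grip_width: 0.0387
grip_force: 61.0
```

apply_moves:
  deltas:
    - [[-0.003,0,0.003],[0,0,0]]
    - [[-0.006,0,0.006],[0,0,0]]
    - [[-0.006,0,0.006],[0,0,0]]
    - [[-0.006,0,0.006],[0,0,0]]

```text
clock: 22.35
ee_pos: [0.5241, 0.0084, 0.1026]
ee_rot: [[-0.478, 0.741, -0.473], [0.524, 0.672, 0.523], [0.705, 0.002, -0.709]]
ft_force: [-2.5, -1.0, 7.7]
grip_width: 0.0382
grip_force: 61.9
```

That's 1.9 N/mm, so this is the firmest leg. I stand it on the plate and let go, so I can take a straight grip.

apply_moves:
  deltas:
    - [[0.005,0,-0.005],[0,0,0]]
    - [[0.005,0,-0.005],[0,0,0]]
    - [[0.005,0,-0.005],[0,0,0]]
    - [[0.005,0,-0.005],[0,0,0]]

```text
clock: 22.68
ee_pos: [0.525, 0.008, 0.1052]
ee_rot: [[-0.478, 0.742, -0.47], [0.526, 0.671, 0.522], [0.703, 0.002, -0.711]]
ft_force: [-0.7, 0.3, 1.8]
grip_width: 0.0382
grip_force: 61.0
```

apply_moves:
  deltas:
    - [[0,0,0],[0,0,0]]
    - [[0,0,0],[0,0,0]]
    - [[0,0,0],[0,0,0]]
    - [[0,0,0],[0,0,0]]
    - [[0,0,0],[0,0,0]]
    - [[0,0,-0.02],[0,0,0]]
    - [[0,0,-0.06],[0,0,0]]
    - [[0,0,-0.11],[0,0,0]]
    - [[0,0,-0.17],[0,0,0]]
    - [[0,0,-0.22],[0,0,0]]
    - [[0,0,-0.22],[0,0,0]]
  jaw: 60

```text
clock: 23.6
ee_pos: [0.5916, -0.0636, 0.2029]
ee_rot: [[-0.481, 0.746, -0.46], [0.531, 0.665, 0.525], [0.698, 0.008, -0.716]]
ft_force: [0.2, -0.8, 1.2]
grip_width: 0.0602
grip_force: 0.0
```

```bash
python3 - <<'E'
from h import *
st()
k=viewer.calibration("wrist");im=viewer.camera("wrist");viewer.camera("scene");cv2.imwrite("pics/w8.png",im)
sp={c:[(d["location"],round(d["confidence"],2)) for d in viewer.spot_point(c,"leg_a_mid")[:4]] for c in("wrist","scene")}; print(sp)
for p in([.53,0,.036],[.53,0,.074],[.53,0,.147]): print(proj("scene",p),proj("wrist",p,k))
for d in viewer.masks_of("wrist","leg_a_mid")[:3]:print(d["box"],d["confidence"])
g=cv2.cvtColor(im,cv2.COLOR_BGR2GRAY)
sub=cv2.resize(g[40:340,140:420],(70,50),interpolation=cv2.INTER_AREA)
for r in sub: print("".join(" .:-=+*#%@"[9-int(v)*10//256] for v in r))
E
```

```text
23.6 [ 0.5916 -0.0636  0.2029] z [-0.4599  0.5248 -0.7163] y [0.7464 0.6654 0.0082] F [ 0.2034 -0.8023  1.2343] 0.0602 0.0 [ 0.57  1.18 -0.93  1.05  0.21  1.67  0.56]
{'wrist': [([387.6, 118.0], 0.72)], 'scene': [([371.4, 220.7], 0.77), ([207.0, 280.1], 0.58)]}
[285.809  226.7688] [275.8155 241.8479]
[285.7798 214.7535] [275.7142 226.7576]
[285.7203 190.2418] [275.4703 186.1835]
[367.3, 75.8, 416.9, 151.3] 0.76
-------------------------::-:-:--:-:-:----------------::-------------%
----------------------------:-:--:::-::::-:-:--------:---:----------=*
----------------:--:-:----:-:-::::-:::--:::------:::--:::-----------+#
------------:::-:-:--:-:::-=:::--:::--:::--:-:-:::--:::-:::---::-----+
#---------::--:::-:--:-:--:::--:::--:::---=++=--==:::--:::-:::---:----
+----------:::--:-:::--:::---::-=-:::=-++==-=+*###+--:::--:::---------
:--------::-=::::-:-::::=-------::--:=+===*#########+---:::-:+%%#*+---
::----:--=-:::-:--:-:--:---=--::=::--=++*#####*+=*####=::--:=@@@***@+-
--------:::--:::--:-::-----::--::--=:-*#*+*+=-----+####*=:::*@@@@@@@#-
:------:--:::--:::--:-:--:--::::=-:::-*###+---
[... 2164 characters left out ...]
-#@%*+*@@@*:::-=-----::-----------=-:-+::+@@@#++#@@%=::----::
:+==*####%@%*+*%@@@#::-+--=-:::---::::----+-::::::*@@@@*+*%@@@+--+-:::
-=+*####%@@*++%@@@@%--:::::==---::::::---=:-:::::-%@@@@%++*%@@@#---:::
+*#####%@@%*+*@@@@@%=::::::+===-:::::::=-::+-:::=#%@@@@@*+*%@@@@%+-::=
####%@@@@@@@##@@@@@*-::::::--::==-::::==::::::-#*%%@@@@@**@@@@@@@@*-:-
###%@@@@@@@@@@@@@@%-::::::-::::--==-:=---:::-+%%%@@@@@@@%@@@@@@@@@@%=-
@@@@@@@@@@@@@@@@@@%=:::++-:::::==::==::-=::-%*%%%%%%@@@@@@@@@@@@@@@@@@
@@@@@@@@@@@@@@@@@@%#+-:-::::::=-::::::::::::+@@%=-=*@@@@@@@@@@@@@@@@@@
@@@@@@@@@@@@@@@@@%#%#*=::::-=+*+:::-+::::::-*+@@**%@@@@@@@@@@@@@@@@@@@
@@@@@@@@@@@@@@@@@***#%#*-::-*##*-::--::::::::+#%@@@@%@@@@@@@@@@@@@@@@@
```

The leg stands upright on the plate, cap top at about (268,193). The bay 2 leg is still upright too. Next I go above it with the tool vertical.

```bash
python3 - <<'E'
from h import *
im=cv2.imread("pics/w8.png"); k=viewer.calibration("wrist")
print(onz("wrist",(268,192),.134,k),onz("wrist",(271,250),.016,k))
c=onz("wrist",(268,192),.134,k); c[2]=0
delta((c+[0,0,.20],ax(-13,0)))
E
```

```text
[ 0.5181 -0.001   0.134 ] [ 0.5194 -0.003   0.016 ]
d [0.1079, -0.0169, 0.1027] [0.1132, -0.3614, -0.2743]
```

apply_moves:
  deltas:
    - [[0.005,-0.002,-0.01],[0.012,-0.04,-0.03]]
    - [[0.015,-0.004,0.0],[0.025,-0.08,-0.06]]
    - [[0.03,-0.006,0.015],[0.037,-0.12,-0.09]]
    - [[0.045,-0.008,0.03],[0.05,-0.16,-0.12]]
    - [[0.06,-0.01,0.045],[0.063,-0.2,-0.152]]
    - [[0.075,-0.012,0.06],[0.075,-0.24,-0.182]]
    - [[0.09,-0.014,0.08],[0.088,-0.28,-0.213]]
    - [[0.1,-0.016,0.095],[0.1,-0.32,-0.243]]
    - [[0.108,-0.017,0.103],[0.113,-0.361,-0.274]]
    - [[0.108,-0.017,0.103],[0.113,-0.361,-0.274]]
    - [[0.108,-0.017,0.103],[0.113,-0.361,-0.274]]

```text
clock: 24.77
ee_pos: [0.5169, -0.0006, 0.2005]
ee_rot: [[-0.975, 0.223, -0.001], [0.223, 0.975, -0.001], [0.001, -0.001, -1.0]]
ft_force: [0.3, -0.2, 0.0]
grip_width: 0.06
grip_force: 0.0
```

```bash
python3 - <<'E'
from h import *
st(); c=np.array([.519,-.002,0])
delta((c+[0,0,.19],ax(-13,0)),(c+[0,0,.016+OFF-.002],ax(-13,0)))
k=viewer.calibration("wrist");im=viewer.camera("wrist");cv2.imwrite("pics/w9.png",im)
print(proj("wrist",c+[0,0,.147],k),proj("wrist",c+[0,0,.134],k))
g=cv2.cvtColor(im,cv2.COLOR_BGR2GRAY)
sub=cv2.resize(g[160:310,200:360],(53,33),interpolation=cv2.INTER_AREA)
for r in sub: print("".join(" .:-=+*#%@"[9-int(v)*10//256] for v in r))
E
```

```text
24.77 [ 0.5169 -0.0006  0.2005] z [-0.0009 -0.0009 -1.    ] y [ 0.2233  0.9748 -0.0011] F [ 0.2828 -0.2351  0.0045] 0.06 0.0 [ 0.46  0.75 -0.95  1.9   0.77  0.91  0.47]
d [-0.0039, -0.0015, 0.0176] [-0.0005, -0.0003, 0.0008]
d [-0.004, -0.0013, 0.1742] [-0.0005, -0.0003, 0.0008]
[278.4593 242.0369] [278.5437 235.0409]
*****#*++++*#********************+==-:.....:*:.......
+*+*##********************************+-::...........
******************************************=::........
**************************##*****************=:.....:
***********************#%%%%%%%#***************=-:..-
******#***************%%******###************##+*+=-.
#********************##*%@@@@@%*##***********+******+
==+*******************#@@@@@@@@@#********************
...-=+****************@@%@@%%@%@@********************
......:=+************%%%%@@@@@@@@%#************#*****
........=#**********%%@@@@@@@@@@@@%#***********#****+
.-+......:+********#@@@@@@@@@@@@@@@%*************+=-:
...........:-+*****%@@@@@@@@@@@@@@@@#**********+*+...
..............:=**#@@@@@@@@@@@@@@@@@#***********+:...
..........:-.....:+@@@@@
[... 301 characters left out ...]
=...-+........:::::::+#%@@@@@%#=..-:..-=+*=.........
#+..............:::::::::--=#=.....-.................
#*-:-...........:::::=:.....-...................----:
###%@+........=-.....:.....................::..=@%###
##%@@*.-+.....:...............::---==+++**#@%%%#@@%##
##@@@#..................=%%%@@@@@@@@@@@@@@@@@@@@@@@%#
#%@@@%.................-*@@@@@@@@@@@@@@@@@@@@@#@@@@%#
%@@@@@:.........=:.....-+#%@@@@@@@%=-*@@@%#@@%*@@@@@%
@@@@@@:..-+.....:.......=*#@@**@@@@%#%@@*:-%@@@@@@@@@
@@@@@@-.................-%@@@#+@@@@@@@@@***##%@@@@@@@
@@@@@@-.................+%%@@@@@@@@@@@@@%%%@@%@@@@@@@
@@@@@%:..........:+.....:%@@@@@@@@#*++*%@%*=:+@@@@@@@
@@@@@%:....-=............#%#%%@@%*=====+%#+-::@@@@@@@
```

apply_moves:
  deltas:
    - [[-0.003,0.002,0.03],[0,0,0]]
    - [[-0.003,0.002,0.07],[0,0,0]]
    - [[-0.003,0.002,0.11],[0,0,0]]
    - [[-0.003,0.002,0.15],[0,0,0]]
    - [[-0.003,0.002,0.174],[0,0,0]]
    - [[-0.003,0.002,0.174],[0,0,0]]

```text
clock: 25.32
ee_pos: [0.5203, -0.0025, 0.0926]
ee_rot: [[-0.973, 0.231, -0.005], [0.231, 0.973, -0.001], [0.004, -0.002, -1.0]]
ft_force: [0.9, -0.4, -0.3]
grip_width: 0.0597
grip_force: 0.0
```

apply_moves:
  deltas:
    - [[0,0,0],[0,0,0]]
    - [[0,0,0],[0,0,0]]
    - [[0,0,0],[0,0,0]]
    - [[0,0,0],[0,0,0]]
    - [[0,0,0],[0,0,0]]
    - [[0,0,0],[0,0,0]]
    - [[0,0,-0.02],[0,0,0]]
    - [[0,0,-0.06],[0,0,0]]
    - [[0,0,-0.1],[0,0,0]]
    - [[0,0,-0.13],[0,0,0]]
    - [[0,0,-0.14],[0,0,0]]
  jaw: 20

```text
clock: 26.23
ee_pos: [0.5225, -0.0004, 0.1827]
ee_rot: [[-0.974, 0.228, 0.006], [0.228, 0.974, 0.0], [-0.005, 0.002, -1.0]]
ft_force: [0.5, -0.2, -2.7]
grip_width: 0.0385
grip_force: 60.8
```

```bash
python3 - <<'E'
from h import *
st(); Rt=ax(-13,0); b=BAY[2]; delta((b+[0,0,OFF+.085],Rt),(b+[0,0,OFF+.02],Rt))
E
```

```text
26.23 [ 0.5225 -0.0004  0.1827] z [ 0.0056  0.0005 -1.    ] y [0.2278 0.9737 0.0018] F [ 0.4523 -0.1964 -2.6651] 0.0385 60.79006791114807 [ 0.44  0.77 -0.92  1.91  0.81  0.88  0.45]
d [-0.0391, 0.3556, 0.0203] [0.0008, 0.0026, -0.0014]
d [-0.0385, 0.3554, 0.1287] [0.0008, 0.0026, -0.0014]
```

apply_moves:
  deltas:
    - [[-0.01,0.02,0],[0,0,0]]
    - [[-0.02,0.06,0],[0,0,0]]
    - [[-0.03,0.11,0],[0,0,0]]
    - [[-0.039,0.16,0],[0,0,0]]
    - [[-0.039,0.21,0],[0,0,0]]
    - [[-0.039,0.26,0],[0,0,0]]
    - [[-0.039,0.3,0.005],[0,0,0]]
    - [[-0.039,0.335,0.015],[0,0.002,0]]
    - [[-0.039,0.355,0.03],[0,0.002,0]]
    - [[-0.039,0.355,0.06],[0,0.002,0]]
    - [[-0.039,0.355,0.09],[0,0.002,0]]
    - [[-0.039,0.355,0.1],[0,0.002,0]]

```text
clock: 27.23
ee_pos: [0.5909, 0.1996, 0.116]
ee_rot: [[-0.974, 0.227, -0.008], [0.227, 0.974, -0.003], [0.007, -0.005, -1.0]]
ft_force: [-0.4, -1.1, -4.5]
grip_width: 0.0386
grip_force: 60.9
```

```bash
python3 - <<'E'
from h import *
st(); Rt=ax(-13,0); b=BAY[2]; delta((b+[0,0,OFF+.004],Rt),(b+[0,0,OFF-.002],Rt))
k=viewer.calibration("wrist");im=viewer.camera("wrist");cv2.imwrite("pics/w10.png",im)
ex=np.array([np.cos(np.radians(-13)),np.sin(np.radians(-13)),0]);ey=np.array([-ex[1],ex[0],0])
g=cv2.cvtColor(im,cv2.COLOR_BGR2GRAY)
c=np.array([.512,.221,.038])
print("div23",proj("wrist",c+.042*ex+.04*ey,k),proj("wrist",c+.042*ex-.04*ey,k),"div12",proj("wrist",c-.042*ex+.04*ey,k),proj("wrist",c-.042*ex-.04*ey,k))
sub=cv2.resize(g[60:340,160:400],(80,56),interpolation=cv2.INTER_AREA)
for r in sub: print("".join(" .:-=+*#%@"[9-int(v)*10//256] for v in r))
E
```

```text
27.23 [0.5909 0.1996 0.116 ] z [-0.0077 -0.0034 -1.    ] y [ 0.2273  0.9738 -0.0051] F [-0.4207 -1.0919 -4.5263] 0.0386 60.91299891471863 [ 0.03  0.96 -0.83  1.64  0.84  0.94  0.23]
d [-0.0044, 0.0053, 0.0433] [-0.0024, -0.0032, -0.0012]
d [-0.0045, 0.0054, 0.0533] [-0.0024, -0.0032, -0.0012]
div23 [342.2053 172.8259] [227.1509 172.8055] div12 [343.8249  52.471 ] [225.3348  52.2352]
..-.................  .##*++*+=*+=+++==+==+++=*+==*++***+*#*: ......            
.=#:................  .##=                               :*#:  ............. .  
....................  .##=                               .**: ..............::..
....................  .##-                               .*#:  ...:+:.......+#. 
.............-=.....  .##=                               .**:  ...-*-    .......
.............=+.....  .##-                               .*#.  .................
...:+=..............  .##+                               .*#.  ..............   
 ...=...............  .##=                               .**.  ........         
....................  .##+              .:-====--.       .**.  ...
[... 3121 characters left out ...]
@@@@@@@%########%@@@@@@@@@@@@@%###%@@@%=:.       :*.
:.       :#@@@@@@@@%*#@@@@@@@@@@@@##********#%@@@@@@@@@@@@#*%@@@@@@@@#+.      .:
@%-......#@@@@@@@@@@%%@@@@@@@@@@@%***######**#@@@@@@@@@@@@%%@@@@@@@@@@%..    :%@
@@#++*#%@@@@@@@@@@@@@@@@@@@@@@@@@%**#######***@@@@@@@@@@@@@@@@@@@@@@@@@@%#*++#@@
@@@@@@@@@@@@@@@@@@@@@@@@@@@@@@@@@@#*##***##**#@@@@@@@@@@@@@@@@@@@@@@@@@@@@@@@@@@
@@@@@@@@@@@@@@@@@@@@@@@@@+=@@@@@@@@%#******#%@@@@@@@@##@@@@@@@@@@@@@@@@@@@@@@@@@
@@@@@@@@@@@@@@@@@@@@@@@@@:.+@@@@@@@@#******%@@@@@@@%#**@@@@@@@@@@@@@@@@@@@@@@@@@
@@@@@@@@@@@@@@@@@@@@@@@@#. :--*@@@@@@%###%@@@@@@@%#****%@@@@@@@@@@@@@@@@@@@@@@@@
@@@@@@@@@@@@@@@@@@@@@@%@= .....:#%%@@@@@@@@@@@#********#@%@@@@@@@@@@@@@@@@@@@@@@
```

Leg is centred between the bay 3 walls, and the divider is where predicted. Lowering.

apply_moves:
  deltas:
    - [[-0.004,0.004,0.015],[-0.002,-0.003,-0.001]]
    - [[-0.004,0.005,0.03],[-0.002,-0.003,-0.001]]
    - [[-0.004,0.005,0.045],[-0.002,-0.003,-0.001]]
    - [[-0.004,0.005,0.052],[-0.002,-0.003,-0.001]]
    - [[-0.004,0.005,0.052],[-0.002,-0.003,-0.001]]
    - [[-0.004,0.005,0.052],[-0.002,-0.003,-0.001]]

```text
clock: 27.78
ee_pos: [0.5959, 0.2037, 0.0896]
ee_rot: [[-0.974, 0.226, 0.005], [0.226, 0.974, 0.004], [-0.004, 0.005, -1.0]]
ft_force: [-0.9, -0.0, -1.0]
grip_width: 0.0381
grip_force: 61.0
```

apply_moves:
  deltas:
    - [[0,0,0],[0,0,0]]
    - [[0,0,0],[0,0,0]]
    - [[0,0,0],[0,0,0]]
    - [[0,0,0],[0,0,0]]
    - [[0,0,0],[0,0,0]]
    - [[0,0,-0.01],[0,0,0]]
    - [[0,0,-0.04],[0,0,0]]
    - [[0,0,-0.09],[0,0,0]]
    - [[0,0,-0.15],[0,0,0]]
    - [[0,0,-0.21],[0,0,0]]
    - [[0,0,-0.26],[0,0,0]]
    - [[0,0,-0.26],[0,0,0]]
  jaw: 65

```text
clock: 28.78
ee_pos: [0.5974, 0.2063, 0.2528]
ee_rot: [[-0.974, 0.226, 0.015], [0.226, 0.974, 0.011], [-0.012, 0.014, -1.0]]
ft_force: [1.5, 1.3, 0.5]
grip_width: 0.0652
grip_force: 0.0
```

```bash
python3 - <<'E'
from h import *
st(); viewer.camera("wrist");viewer.camera("scene"); 
for d in viewer.masks_of("wrist","leg_a_mid")[:4]: print(d["confidence"],d["box"])
for c in ("wrist","scene"): print([(np.round(d["location"]),round(d["confidence"],2)) for d in viewer.spot_point(c,"leg_a_mid")[:4]])
k=viewer.calibration("wrist")
for b in BAY: print(proj("wrist",b+[0,0,.057],k),proj("scene",b+[0,0,.057]),proj("wrist",b+[0,0,.115],k))
delta((MID[-1]+[-.02,0,.16],ax(YR,15)),(MID[-1]+.10*AX,RG))
E
```

```text
28.78 [0.5974 0.2063 0.2528] z [ 0.015   0.0105 -0.9998] y [0.2257 0.9741 0.0136] F [1.4614 1.2512 0.5202] 0.0652 0.0 [ 0.07  0.81 -0.93  1.52  0.69  1.15  0.35]
0.9 [255.2, 106.3, 300.1, 151.7]
[(array([271., 180.]), 0.38), (array([111., 170.]), 0.24), (array([85., 97.]), 0.17)]
[(array([371., 220.]), 0.76)]
[278.8313  28.1382] [372.102  200.5756] [278.867   10.0245]
[278.7865 109.7926] [369.8302 216.4008] [278.8075 108.0827]
[278.7805 192.4344] [367.2279 234.5277] [278.8029 207.866 ]
d [-0.0669, -0.8822, -0.0073] [-0.0094, -0.1235, -0.0809]
d [-0.017, -0.8891, 0.1149] [-0.02, -0.2482, -0.0796]
```

apply_moves:
  deltas:
    - [[-0.004,-0.06,0],[0,-0.005,-0.005]]
    - [[-0.01,-0.125,0],[0,-0.01,-0.012]]
    - [[-0.014,-0.19,0],[-0.001,-0.02,-0.02]]
    - [[-0.02,-0.255,0],[-0.002,-0.03,-0.03]]
    - [[-0.025,-0.32,0],[-0.003,-0.04,-0.04]]
    - [[-0.03,-0.385,0],[-0.004,-0.055,-0.05]]
    - [[-0.035,-0.45,0],[-0.005,-0.07,-0.06]]
    - [[-0.04,-0.515,0],[-0.006,-0.085,-0.07]]
    - [[-0.045,-0.58,0],[-0.007,-0.1,-0.08]]
    - [[-0.05,-0.645,0],[-0.008,-0.11,-0.08]]
    - [[-0.055,-0.71,0],[-0.009,-0.12,-0.08]]
    - [[-0.06,-0.77,0],[-0.009,-0.123,-0.08]]

```text
clock: 30.03
ee_pos: [0.5233, -0.2577, 0.2415]
ee_rot: [[-0.965, 0.06, 0.257], [0.059, 0.998, -0.014], [-0.257, 0.001, -0.966]]
ft_force: [0.1, 0.1, -0.2]
grip_width: 0.065
grip_force: 0.0
```

```bash
python3 - <<'E'
from h import *
st(); delta((MID[-1]+.10*AX,RG),(MID[-1]+.023*AX,RG))
E
```

```text
30.03 [ 0.5233 -0.2577  0.2415] z [ 0.2565 -0.0145 -0.9664] y [0.0605 0.9982 0.0011] F [ 0.1081  0.1044 -0.2123] 0.065 0.0 [ 1.04  0.72 -1.05  1.9   0.91  0.75  1.06]
d [0.086, -0.1069, 0.0941] [-0.0, -0.1259, -0.0015]
d [0.0525, -0.1069, 0.218] [-0.0, -0.1259, -0.0015]
```

apply_moves:
  deltas:
    - [[0.02,-0.025,0.015],[0,-0.03,0]]
    - [[0.04,-0.05,0.03],[0,-0.06,0]]
    - [[0.06,-0.08,0.05],[0,-0.09,0]]
    - [[0.08,-0.1,0.07],[0,-0.12,-0.001]]
    - [[0.086,-0.107,0.09],[0,-0.126,-0.001]]
    - [[0.086,-0.107,0.094],[0,-0.126,-0.001]]
    - [[0.086,-0.107,0.094],[0,-0.126,-0.001]]
    - [[0.086,-0.107,0.094],[0,-0.126,-0.001]]

```text
clock: 30.7
ee_pos: [0.4854, -0.3165, 0.1734]
ee_rot: [[-0.865, 0.059, 0.499], [0.053, 0.998, -0.026], [-0.499, 0.004, -0.866]]
ft_force: [1.0, -0.2, 0.8]
grip_width: 0.0652
grip_force: 0.0
```

```bash
python3 - <<'E'
from h import *
st(); delta((MID[-1]+.10*AX,RG),(MID[-1]+.023*AX,RG))
k=viewer.calibration("wrist");im=viewer.camera("wrist");cv2.imwrite("pics/w11.png",im)
print(proj("wrist",MID[-1]+.073*AX,k),proj("wrist",MID[-1]+.06*AX,k))
g=cv2.cvtColor(im,cv2.COLOR_BGR2GRAY)
sub=cv2.resize(g[190:290,220:340],(60,33),interpolation=cv2.INTER_AREA)
for r in sub: print("".join(" .:-=+*#%@"[9-int(v)*10//256] for v in r))
E
```

```text
30.7 [ 0.4854 -0.3165  0.1734] z [ 0.4988 -0.0256 -0.8664] y [0.0586 0.9983 0.0042] F [ 1.0424 -0.2296  0.7721] 0.0652 0.0 [ 1.21  0.8  -0.91  2.17  1.85  0.34  0.35]
d [0.0014, -0.0051, -0.0012] [0.0015, -0.0003, -0.0015]
d [0.0013, -0.0055, 0.1271] [0.0015, -0.0003, -0.0015]
[273.8438 253.6389] [274.1265 245.0168]
############################################################
############################################################
############################################################
++=======+====++#######################*+===========++++++++
--===-===--::-+**####################+***=-----------=======
###*-::::::----.:#%%%%%%%%%%%%%%%%@@#.:--:::::::::::--------
%###-::::::::::.=%%%%%%%%%%%%%%%@%%%#..:::::::::::::::-:::::
%%#*-:::::::::-*%%%@%%%%%%%%%%%%@%%%%-.::::::::::::::::-::::
#%##=::::::::=#%%%%%%%@@@@@@@%%%@%%%%%*-:::::::::::::::::---
###+-:::::::-#%%%%@@@@%%%%%%%@@@@@%%%%%+::::::::::::::::::-:
##%+::::::::*%%%@@%%%%%%%%%%%%%%%@@@@%%%=:::::::::::::::::::
###+:::::::-#%@@%%%%%%%%%%%%%%%%%%%%@@%%*:::::::::::::::::::
#%#-::.....+%%%%%%%%%%%%%%%%%%%%%%%%%%@%%-..:::...
[... 530 characters left out ...]
.*%%%%%%%%%#+.               
          -########*:.        .=#%%%%%%%%%%*:               
          .=#########=.      :+##%%#%%%%%%%-.        --     
:-.      -:.=#########*=...:+#%##%#%%%%%%%%-                
..           -###############%%#%#%%%%%%%%%=                
              :+################%%%%%%%%%%%+.:      .-.     
  ::      :-    .-*############%##%%%%%%%%%*::       .      
  ..      ..       :-=+*####*+==:.*%%%%%%%%*.               
                        ....      *%%%%%%%%#-:      ::      
   .-.     .-      .:.     .-.    *%%%%%%%%#-.      ..      
    .                             *%%%%%%%%#.               
                     .      ..    +%%%%%%%%%=:     .-.     .
```

Stud at (272,254), against (274,254) predicted. Going in.

apply_moves:
  deltas:
    - [[0.001,-0.006,0.02],[0,0,0]]
    - [[0.001,-0.006,0.05],[0,0,0]]
    - [[0.001,-0.006,0.08],[0,0,0]]
    - [[0.001,-0.006,0.11],[0,0,0]]
    - [[0.001,-0.006,0.127],[0,0,0]]
    - [[0.001,-0.006,0.127],[0,0,0]]

```text
clock: 31.25
ee_pos: [0.5255, -0.3218, 0.1082]
ee_rot: [[-0.864, 0.057, 0.501], [0.05, 0.998, -0.027], [-0.502, 0.002, -0.865]]
ft_force: [-0.4, 0.7, 1.0]
grip_width: 0.0649
grip_force: 0.0
```

apply_moves:
  deltas:
    - [[0,0,0],[0,0,0]]
    - [[0,0,0],[0,0,0]]
    - [[0,0,0],[0,0,0]]
    - [[0,0,0],[0,0,0]]
    - [[0,0,0],[0,0,0]]
    - [[0,0,0],[0,0,0]]
    - [[0,0,0],[0,0,0]]
  jaw: 20

```text
clock: 31.83
ee_pos: [0.5244, -0.3229, 0.1103]
ee_rot: [[-0.862, 0.057, 0.503], [0.049, 0.998, -0.029], [-0.504, -0.001, -0.864]]
ft_force: [-2.8, 0.0, 7.4]
grip_width: 0.0389
grip_force: 60.3
```

apply_moves:
  deltas:
    - [[0,0,-0.005],[0,0,0]]
    - [[0,0,-0.01],[0,0,0]]
    - [[0,0,-0.015],[0,0,0]]
    - [[0,0,-0.015],[0,0,0]]
    - [[-0.015,0,-0.015],[0,0,0]]
    - [[-0.035,0,-0.015],[0,0,0]]
    - [[-0.055,0,-0.015],[0,0,0]]
    - [[-0.08,0,-0.015],[0,0,0]]
    - [[-0.1,0,-0.015],[0,0,0]]
    - [[-0.115,0,-0.015],[0,0,0]]
    - [[-0.115,0,-0.015],[0,0,0]]

```text
clock: 32.75
ee_pos: [0.5807, -0.3254, 0.1526]
ee_rot: [[-0.862, 0.057, 0.503], [0.049, 0.998, -0.029], [-0.504, -0.0, -0.864]]
ft_force: [0.5, -0.3, -2.9]
grip_width: 0.0389
grip_force: 60.8
```

```bash
python3 - <<'E'
from h import *
st(); delta(([.58,-.32,.28],RG),([.56,-.2,.25],ax(YR,10)),([.53,0,.2],ax(YR,0)))
k=viewer.calibration("wrist");im=viewer.camera("wrist");cv2.imwrite("pics/w12.png",im)
E
```

```text
32.75 [ 0.5807 -0.3254  0.1526] z [ 0.5029 -0.0289 -0.8639] y [ 0.0568  0.9984 -0.0004] F [ 0.5269 -0.2849 -2.8744] 0.0389 60.809669494628906 [ 1.02  0.87 -0.79  1.97  1.67  0.31  0.51]
d [-0.1055, 0.0089, -0.1843] [0.0, 0.0021, 0.0004]
d [-0.0418, 0.2067, -0.1637] [-0.0001, 0.1687, 0.0004]
d [0.0596, 0.5366, -0.1265] [-0.0001, 0.2521, 0.0004]
```

apply_moves:
  deltas:
    - [[-0.015,0.001,-0.025],[0,0,0]]
    - [[-0.035,0.003,-0.065],[0,0,0]]
    - [[-0.06,0.005,-0.11],[0,0,0]]
    - [[-0.085,0.007,-0.15],[0,0.005,0]]
    - [[-0.1,0.015,-0.175],[0,0.02,0]]
    - [[-0.1,0.035,-0.18],[0,0.045,0]]
    - [[-0.09,0.07,-0.178],[0,0.075,0]]
    - [[-0.075,0.11,-0.174],[0,0.105,0]]
    - [[-0.058,0.155,-0.17],[0,0.135,0]]
    - [[-0.042,0.2,-0.164],[0,0.165,0]]
    - [[-0.027,0.245,-0.158],[0,0.195,0]]
    - [[-0.01,0.29,-0.152],[0,0.22,0]]

```text
clock: 33.8
ee_pos: [0.5471, -0.1496, 0.2322]
ee_rot: [[-0.996, 0.058, 0.06], [0.058, 0.998, -0.005], [-0.061, -0.001, -0.998]]
ft_force: [1.0, 1.3, -2.6]
grip_width: 0.0388
grip_force: 61.1
```

```bash
python3 - <<'E'
from h import *
st(); RV=ax(YR,0); delta(([.53,-.03,.17],RV),(PL+[0,0,OFF+.012],RV))
E
```

```text
33.8 [ 0.5471 -0.1496  0.2322] z [ 0.0605 -0.0047 -0.9982] y [ 0.0584  0.9983 -0.0012] F [ 1.033   1.277  -2.6445] 0.0388 61.0958468914032 [ 0.74  0.74 -0.97  1.78  0.76  0.97  0.97]
d [0.0463, 0.1975, 0.1009] [-0.0006, 0.029, -0.0004]
d [0.0554, 0.2492, 0.2004] [-0.0006, 0.029, -0.0004]
```

apply_moves:
  deltas:
    - [[0.01,0.045,0.015],[0,0.01,0]]
    - [[0.02,0.09,0.035],[0,0.02,0]]
    - [[0.03,0.135,0.06],[0,0.029,0]]
    - [[0.04,0.175,0.085],[0,0.029,0]]
    - [[0.05,0.21,0.11],[0,0.029,0]]
    - [[0.055,0.24,0.14],[0,0.029,0]]
    - [[0.055,0.249,0.17],[0,0.029,0]]
    - [[0.055,0.249,0.19],[0,0.029,0]]
    - [[0.055,0.249,0.2],[0,0.029,0]]
    - [[0.055,0.249,0.2],[0,0.029,0]]
    - [[0.055,0.249,0.2],[0,0.029,0]]

```text
clock: 34.72
ee_pos: [0.5322, -0.0008, 0.1115]
ee_rot: [[-0.998, 0.06, 0.004], [0.06, 0.998, -0.001], [-0.004, -0.001, -1.0]]
ft_force: [-0.2, 0.8, -2.4]
grip_width: 0.039
grip_force: 61.1
```

apply_moves:
  deltas:
    - [[0,0,0.01],[0,0,0]]
    - [[0,0,0.02],[0,0,0]]
    - [[0,0,0.032],[0,0,0]]
    - [[0,0,0.032],[0,0,0]]
    - [[0,0,0.032],[0,0,0]]

```text
clock: 35.13
ee_pos: [0.5331, 0.0003, 0.0927]
ee_rot: [[-0.998, 0.058, 0.006], [0.058, 0.998, -0.001], [-0.006, -0.0, -1.0]]
ft_force: [1.1, -2.1, 2.1]
grip_width: 0.0385
grip_force: 61.6
```

```bash
python3 - <<'E'
from h import *
st(); RV=ax(YR,0); b=BAY[0]
delta((PL+[0,0,OFF+.08],RV),(b+[0,0,OFF+.07],RV),(b+[0,0,OFF+.008],RV))
E
```

```text
35.13 [0.5331 0.0003 0.0927] z [ 0.006  -0.0008 -1.    ] y [ 0.0581  0.9983 -0.0004] F [ 1.0932 -2.092   2.1085] 0.0385 61.60131096839905 [ 0.36  0.9  -0.78  1.94  0.98  0.73  0.49]
d [0.0044, 0.0008, -0.1423] [-0.0002, 0.0029, -0.0002]
d [0.1942, 0.3888, -0.1069] [-0.0002, 0.0029, -0.0002]
d [0.1948, 0.3888, -0.0036] [-0.0002, 0.0029, -0.0002]
```

The force is higher than a soft spring should give, so I press further to compare.

apply_moves:
  deltas:
    - [[0,0,0.003],[0,0,0]]
    - [[0,0,0.005],[0,0,0]]
    - [[0,0,0.005],[0,0,0]]
    - [[0,0,0.005],[0,0,0]]

```text
clock: 35.47
ee_pos: [0.5331, 0.0003, 0.0899]
ee_rot: [[-0.998, 0.058, 0.006], [0.058, 0.998, -0.001], [-0.006, -0.001, -1.0]]
ft_force: [0.2, -2.6, 5.5]
grip_width: 0.0392
grip_force: 61.8
```

apply_moves:
  deltas:
    - [[0,0,-0.004],[0,0,0]]
    - [[0,0,-0.008],[0,0,0]]
    - [[0,0,-0.008],[0,0,0]]
    - [[0,0,-0.008],[0,0,0]]
    - [[0,0,-0.008],[0,0,0]]

```text
clock: 35.88
ee_pos: [0.5324, 0.0011, 0.0941]
ee_rot: [[-0.998, 0.057, 0.005], [0.057, 0.998, 0.001], [-0.005, 0.001, -1.0]]
ft_force: [0.5, -0.9, -1.5]
grip_width: 0.0386
grip_force: 61.6
```

apply_moves:
  deltas:
    - [[0,0,-0.004],[0,0,0]]
    - [[0,0,-0.008],[0,0,0]]
    - [[0,0,-0.008],[0,0,0]]
    - [[0,0,-0.008],[0,0,0]]
    - [[0,0,-0.008],[0,0,0]]

```text
clock: 36.3
ee_pos: [0.5321, 0.0008, 0.0988]
ee_rot: [[-0.998, 0.057, 0.004], [0.057, 0.998, 0.0], [-0.004, 0.0, -1.0]]
ft_force: [0.5, -0.6, -3.6]
grip_width: 0.0386
grip_force: 61.5
```

The in-hand leg gains 3.4 N in 2.8 mm, about 1.3 N/mm, which is the firm spring. The tilted test of the second leg (about 2 N/mm, above any of the springs) must have been pressing against its stop, so that one is probably the soft leg. I'll park this leg standing on the plate and re-test the bay 3 leg with a straight grip.

apply_moves:
  deltas:
    - [[0,0,0.004],[0,0,0]]
    - [[0,0,0.008],[0,0,0]]
    - [[0,0,0.008],[0,0,0]]
    - [[0,0,0.008],[0,0,0]]

```text
clock: 36.63
ee_pos: [0.5326, 0.0009, 0.0942]
ee_rot: [[-0.998, 0.058, 0.005], [0.058, 0.998, 0.0], [-0.005, 0.001, -1.0]]
ft_force: [-0.4, -0.2, -0.7]
grip_width: 0.0388
grip_force: 61.5
```

apply_moves:
  deltas:
    - [[0,0,0],[0,0,0]]
    - [[0,0,0],[0,0,0]]
    - [[0,0,0],[0,0,0]]
    - [[0,0,0],[0,0,0]]
    - [[0,0,0],[0,0,0]]
    - [[0,0,-0.01],[0,0,0]]
    - [[0,0,-0.04],[0,0,0]]
    - [[0,0,-0.09],[0,0,0]]
    - [[0,0,-0.14],[0,0,0]]
    - [[0,0,-0.18],[0,0,0]]
    - [[0,0,-0.2],[0,0,0]]
  jaw: 60

```text
clock: 37.55
ee_pos: [0.5332, 0.0016, 0.2176]
ee_rot: [[-0.998, 0.057, 0.01], [0.057, 0.998, 0.001], [-0.009, 0.002, -1.0]]
ft_force: [-0.1, 0.8, -0.3]
grip_width: 0.0598
grip_force: 0.0
```

```bash
python3 - <<'E'
from h import *
st(); c=np.array([.596,.2037,0]); Rt=ax(-13,0)
delta((c+[0,0,.2],Rt),(c+[0,0,.0875],Rt))
E
```

```text
37.55 [0.5332 0.0016 0.2176] z [ 0.0096  0.0012 -1.    ] y [0.0573 0.9984 0.0017] F [-0.0932  0.7707 -0.3132] 0.0598 0.0 [ 0.46  0.73 -0.95  1.85  0.74  0.95  0.69]
d [-0.085, 0.3422, 0.0307] [0.0012, 0.0044, 0.081]
d [-0.0832, 0.3418, 0.2182] [0.0012, 0.0044, 0.081]
```

apply_moves:
  deltas:
    - [[-0.01,0.04,0.0],[0,0,0.01]]
    - [[-0.025,0.1,0.005],[0,0.001,0.02]]
    - [[-0.04,0.165,0.01],[0,0.002,0.04]]
    - [[-0.055,0.23,0.02],[0,0.003,0.055]]
    - [[-0.075,0.29,0.025],[0.001,0.004,0.07]]
    - [[-0.085,0.335,0.03],[0.001,0.004,0.081]]
    - [[-0.085,0.342,0.03],[0.001,0.004,0.081]]
    - [[-0.085,0.342,0.03],[0.001,0.004,0.081]]

```text
clock: 38.22
ee_pos: [0.5938, 0.2055, 0.196]
ee_rot: [[-0.975, 0.221, -0.005], [0.221, 0.975, 0.0], [0.005, -0.001, -1.0]]
ft_force: [-0.3, -0.3, 1.0]
grip_width: 0.0599
grip_force: 0.0
```

```bash
python3 - <<'E'
from h import *
st(); c=np.array([.596,.2037,0]); Rt=ax(-13,0)
delta((c+[0,0,.2],Rt),(c+[0,0,.0875],Rt))
k=viewer.calibration("wrist");im=viewer.camera("wrist");cv2.imwrite("pics/w13.png",im)
for h in(.114,.122): print(h,proj("wrist",c+[0,0,h],k),proj("wrist",c+[.02,0,h],k))
g=cv2.cvtColor(im,cv2.COLOR_BGR2GRAY)
sub=cv2.resize(g[150:300,210:350],(70,42),interpolation=cv2.INTER_AREA)
for r in sub: print("".join(" .:-=+*#%@"[9-int(v)*10//256] for v in r))
E
```

```text
38.22 [0.5938 0.2055 0.196 ] z [-0.0047  0.0004 -1.    ] y [ 0.2212  0.9752 -0.0006] F [-0.2647 -0.3397  0.9786] 0.0599 0.0 [ 0.02  0.85 -0.84  1.57  0.7   1.05  0.34]
d [-0.0042, -0.0021, -0.0066] [-0.0003, -0.0022, 0.0019]
d [-0.0051, -0.002, 0.1809] [-0.0003, -0.0022, 0.0019]
0.114 [278.0598 228.4381] [283.96   252.8594]
0.122 [278.0016 232.1245] [284.089  257.1964]
*************##****+===#%%%%%%%%%%%%%%%%%%%%%%%#-::-*=................
********************=++-+#%%%%%%%%%%%%%%%%%%%#=------:...............:
*********##**#************#%%%%%%%%%%%%%%%%*-.......::....:-:........-
**********#**##**************##%%%%%%%%%#=::.......-*-....=#+.........
#************##***************************+*+++=::.-#:.....:..........
*************##***********************************+*#:..:.............
*************##************************************##=:-++=--:........
*************##***************#%%%@@@%%%#**********##********++=--:...
*************##*************#%%##*****##%%*********##*************+==:
*************##***********#%#**#%%%@%%#**#%#*******##*******#%%*******
*#@#*********##***
[... 1553 characters left out ...]
..............-#%%#***************##%#*=:................-%@@
@@@+:........=#=.......:*#********************##*+:......:=:......=@@@
@@@%*-.......:-:.......=***********************##*=......-*-......=@@@
@@@%-:................:=************************#*+:..............*@@@
@@@%:.................-***************************+:.............:#@@@
@@@%-.................=********+++++++*++*********=..............:%@@@
@@@@-...........+*-...+****+***###%%%%%%%#********:........--:...:%@@@
@@@@+.=*:.......:-:..:+*++*#%%%%%%%%%%%%%%%%%#*+**-........=+:...-@@@@
@@@@+.:-.............-++*%%%%%%%%%%%%%%%%%%%%%%#***:.............=@@@@
@@@@=................=+#%%%%%%%##########%%%%%%%%*=:.............=@@@@
```

apply_moves:
  deltas:
    - [[-0.005,-0.001,0.03],[0,-0.002,0.002]]
    - [[-0.005,-0.001,0.07],[0,-0.002,0.002]]
    - [[-0.005,-0.001,0.11],[0,-0.002,0.002]]
    - [[-0.005,-0.001,0.15],[0,-0.002,0.002]]
    - [[-0.005,-0.001,0.18],[0,-0.002,0.002]]
    - [[-0.005,-0.001,0.19],[0,-0.002,0.002]]
    - [[-0.005,-0.001,0.19],[0,-0.002,0.002]]

```text
clock: 38.85
ee_pos: [0.5963, 0.1983, 0.081]
ee_rot: [[-0.973, 0.231, -0.003], [0.231, 0.973, -0.005], [0.001, -0.005, -1.0]]
ft_force: [-0.4, -0.1, 0.4]
grip_width: 0.0599
grip_force: 0.0
```

apply_moves:
  deltas:
    - [[0,0,0],[0,0,0]]
    - [[0,0,0],[0,0,0]]
    - [[0,0,0],[0,0,0]]
    - [[0,0,0],[0,0,0]]
    - [[0,0,0],[0,0,0]]
    - [[0,0,0],[0,0,0]]
    - [[0,0,0],[0,0,0]]
  jaw: 20

```text
clock: 39.43
ee_pos: [0.5977, 0.2018, 0.083]
ee_rot: [[-0.973, 0.229, 0.002], [0.229, 0.973, -0.001], [-0.002, -0.0, -1.0]]
ft_force: [1.2, 0.3, 0.4]
grip_width: 0.0382
grip_force: 60.1
```

apply_moves:
  deltas:
    - [[0,0,-0.005],[0,0,0]]
    - [[0,0,-0.01],[0,0,0]]
    - [[0,0,-0.01],[0,0,0]]
    - [[0,0,-0.01],[0,0,0]]

```text
clock: 39.77
ee_pos: [0.5972, 0.2014, 0.0887]
ee_rot: [[-0.973, 0.229, 0.001], [0.229, 0.973, -0.001], [-0.001, -0.001, -1.0]]
ft_force: [1.3, 0.8, -0.3]
grip_width: 0.0384
grip_force: 60.1
```

apply_moves:
  deltas:
    - [[0,0,-0.005],[0,0,0]]
    - [[0,0,-0.01],[0,0,0]]
    - [[0,0,-0.01],[0,0,0]]
    - [[0,0,-0.01],[0,0,0]]

```text
clock: 40.1
ee_pos: [0.5968, 0.201, 0.0944]
ee_rot: [[-0.973, 0.23, -0.0], [0.23, 0.973, -0.002], [-0.0, -0.002, -1.0]]
ft_force: [-0.5, -0.1, -2.0]
grip_width: 0.0382
grip_force: 60.2
```

Only 0.2 N/mm, so the bay 3 leg is the soft one. I move it over to bay 1.

```bash
python3 - <<'E'
from h import *
st(); Rt=ax(-13,0); b=BAY[0]
delta(([.5968,.201,.26],Rt),(b+[0,0,.256],Rt),(b+[0,0,.105],Rt))
E
```

```text
40.1 [0.5968 0.201  0.0944] z [-0.0002 -0.0024 -1.    ] y [ 0.2295  0.9733 -0.0024] F [-0.5035 -0.145  -2.0262] 0.0382 60.23198962211609 [-0.01  0.97 -0.75  1.64  0.83  0.88  0.24]
d [-0.0001, -0.0006, -0.2759] [-0.0011, 0.0002, -0.0022]
d [0.2854, -0.0011, -0.276] [-0.0011, 0.0002, -0.0022]
d [0.2855, -0.0005, -0.0244] [-0.0011, 0.0002, -0.0022]
```

apply_moves:
  deltas:
    - [[0,0,-0.02],[0,0,0]]
    - [[0,0,-0.06],[0,0,0]]
    - [[0,0,-0.11],[0,0,0]]
    - [[0,0,-0.16],[0,0,0]]
    - [[0,0,-0.21],[0,0,0]]
    - [[0,0,-0.25],[0,0,0]]
    - [[0,0,-0.275],[0,0,0]]
    - [[0,0,-0.275],[0,0,0]]

```text
clock: 40.77
ee_pos: [0.5982, 0.2032, 0.2641]
ee_rot: [[-0.973, 0.229, 0.006], [0.229, 0.973, 0.002], [-0.006, 0.003, -1.0]]
ft_force: [0.6, 0.3, -3.0]
grip_width: 0.0384
grip_force: 60.7
```

apply_moves:
  deltas:
    - [[0.015,0,0],[0,0,0]]
    - [[0.05,0,0],[0,0,0]]
    - [[0.1,0,0],[0,0,0]]
    - [[0.15,0,0],[0,0,0]]
    - [[0.2,0,0],[0,0,0]]
    - [[0.245,0,0],[0,0,0]]
    - [[0.275,0,0],[0,0,0]]
    - [[0.286,0,0.01],[0,0,0]]
    - [[0.286,0,0.05],[0,0,0]]
    - [[0.286,0,0.1],[0,0,0]]
    - [[0.286,0,0.15],[0,0,0]]
    - [[0.286,0,0.18],[0,0,0]]

```text
clock: 41.77
ee_pos: [0.4286, 0.2385, 0.1476]
ee_rot: [[-0.973, 0.23, -0.004], [0.23, 0.973, -0.006], [0.003, -0.006, -1.0]]
ft_force: [0.8, 0.3, -3.3]
grip_width: 0.0387
grip_force: 60.7
```

```bash
python3 - <<'E'
from h import *
st(); Rt=ax(-13,0); b=BAY[0]
delta((b+[0,0,.095],Rt),(b+[0,0,.083],Rt))
k=viewer.calibration("wrist");im=viewer.camera("wrist");cv2.imwrite("pics/w14.png",im)
ex=np.array([np.cos(np.radians(-13)),np.sin(np.radians(-13)),0]);ey=np.array([-ex[1],ex[0],0]);c=b+[0,0,.034]
print("handle-end wall corners",proj("wrist",c-.042*ex+.04*ey,k),proj("wrist",c-.042*ex-.04*ey,k),"foot c",proj("wrist",b,k))
g=cv2.cvtColor(im,cv2.COLOR_BGR2GRAY)
sub=cv2.resize(g[110:320,170:390],(74,42),interpolation=cv2.INTER_AREA)
for r in sub: print("".join(" .:-=+*#%@"[9-int(v)*10//256] for v in r))
E
```

```text
41.77 [0.4286 0.2385 0.1476] z [-0.0041 -0.0055 -1.    ] y [ 0.2299  0.9732 -0.0063] F [ 0.8071  0.2957 -3.2868] 0.0387 60.69674849510193 [-0.14  0.75 -0.76  2.02  0.82  0.71 -0.1 ]
d [-0.0019, 0.0035, 0.081] [-0.003, -0.0013, -0.0024]
d [-0.002, 0.0037, 0.101] [-0.003, -0.0013, -0.0024]
handle-end wall corners [333.4371 164.1244] [231.923 164.412] foot c [282.7085 204.4337]
=*:...................................-*:.................................
:-...........................+*:....................................:.....
....................==....:::--:::::::::::::::::::.........:.......:#=....
............:.......==..:-::::::::::::::::::::::::-:......:#+.............
...........**...........:::===-==-==-==--=--==-==::=......................
..:+:...................:-:=*+..........:*-....-=:--......................
..:=:...................:::=*-.-+:.......:.....:=:-:......................
......................:::-:=*+.:=:.............-=:-:.................=#:..
......................+#=-:=*=.................-=:-:........:*=.......-...
.............-*:.....:=+=-:=**==++=++=++======+
[... 1727 characters left out ...]
@@@@%###%%#=......-=.....
=+**********%@@@%###%@@@@@@@@@@@@@@@@@@@@@@@@@@@@@@@@@###%@@@*.....:-.....
..:==+*++*++@@@%###%@@@@@@@@@@@@@@@@@@@@@@@@@@@@@@@@@@%###%@@@=...........
...:......*%@@@%###%@@@@@@@@@@@@@@%%%%%%@@@@@@@@@@@@@@%####@@@%:..........
...+-.....*@@@%###%@@@@@@@@@@@@@%########%@@@@@@@@@@@@@%###%@@@#....:-....
........-+@@@@%###%@@@@@@@@@@@@###########%@@@@@@@@@@@@%###%@@@@*-..--....
......=%@@@@@@@@%#%@@@@@@@@@@@%############@@@@@@@@@@@@%#%@@@@@@@@%=......
.....-%@@@@@@@@@@%%@@@@@@@@@@@%############@@@@@@@@@@@@@%@@@@@@@@@@@-.....
+**#%@@@@@@@@@@@@@@@@@@@@@@@@@@###########%@@@@@@@@@@@@@@@@@@@@@@@@@@%#**+
@@@@@@@@@@@@@@@@@@@@@@#*@@@@@@@@##****###%@@@@@@@@%%@@@@@@@@@@@@@@@@@@@@@@
```

The handle end wall is where predicted and the leg is centred. Lower to the soft sag height, release and rise.

apply_moves:
  deltas:
    - [[-0.002,0.003,0.03],[-0.003,-0.001,-0.002]]
    - [[-0.002,0.003,0.06],[-0.003,-0.001,-0.002]]
    - [[-0.002,0.003,0.08],[-0.003,-0.001,-0.002]]
    - [[-0.002,0.003,0.095],[-0.003,-0.001,-0.002]]
    - [[-0.002,0.003,0.107],[-0.003,-0.001,-0.002]]
    - [[-0.002,0.003,0.107],[-0.003,-0.001,-0.002]]
    - [[-0.002,0.003,0.107],[-0.003,-0.001,-0.002]]

```text
clock: 42.4
ee_pos: [0.4315, 0.2417, 0.0873]
ee_rot: [[-0.974, 0.226, 0.004], [0.226, 0.974, 0.003], [-0.003, 0.004, -1.0]]
ft_force: [-1.2, -1.7, -0.0]
grip_width: 0.0387
grip_force: 61.1
```

apply_moves:
  deltas:
    - [[0,0,0],[0,0,0]]
    - [[0,0,0],[0,0,0]]
    - [[0,0,0],[0,0,0]]
    - [[0,0,0],[0,0,0]]
    - [[0,0,0],[0,0,0]]
    - [[0,0,-0.01],[0,0,0]]
    - [[0,0,-0.04],[0,0,0]]
    - [[0,0,-0.09],[0,0,0]]
    - [[0,0,-0.14],[0,0,0]]
    - [[0,0,-0.19],[0,0,0]]
    - [[0,0,-0.22],[0,0,0]]
    - [[0,0,-0.22],[0,0,0]]
  jaw: 60

```text
clock: 43.4
ee_pos: [0.4325, 0.2437, 0.2233]
ee_rot: [[-0.974, 0.225, 0.01], [0.225, 0.974, 0.009], [-0.008, 0.011, -1.0]]
ft_force: [0.2, 0.9, 0.4]
grip_width: 0.06
grip_force: 0.0
```

```bash
python3 - <<'E'
from h import *
st(); c=np.array([.532,.0015,0]); Rt=ax(-13,0)
delta((c+[0,0,.2],Rt))
E
```

```text
43.4 [0.4325 0.2437 0.2233] z [ 0.0099  0.0086 -0.9999] y [0.2252 0.9742 0.0106] F [0.2168 0.881  0.4171] 0.06 0.0 [-0.07  0.65 -0.87  1.95  0.67  0.85  0.03]
d [-0.2521, -0.3563, 0.0369] [0.0051, 0.0037, -0.0002]
```

apply_moves:
  deltas:
    - [[-0.02,-0.03,0.0],[0,0,0]]
    - [[-0.06,-0.08,0.0],[0.002,0.001,0]]
    - [[-0.1,-0.135,0.005],[0.003,0.002,0]]
    - [[-0.14,-0.19,0.01],[0.004,0.003,0]]
    - [[-0.18,-0.245,0.015],[0.005,0.004,0]]
    - [[-0.215,-0.3,0.025],[0.005,0.004,0]]
    - [[-0.245,-0.345,0.035],[0.005,0.004,0]]
    - [[-0.252,-0.356,0.037],[0.005,0.004,0]]
    - [[-0.252,-0.356,0.037],[0.005,0.004,0]]

```text
clock: 44.15
ee_pos: [0.5303, -0.0043, 0.1949]
ee_rot: [[-0.973, 0.232, -0.009], [0.232, 0.973, -0.006], [0.007, -0.008, -1.0]]
ft_force: [-0.2, 1.3, -0.1]
grip_width: 0.0599
grip_force: 0.0
```

```bash
python3 - <<'E'
from h import *
st(); c=np.array([.532,.0015,0]); Rt=ax(-13,0)
delta((c+[0,0,.0945],Rt))
k=viewer.calibration("wrist");im=viewer.camera("wrist")
print(proj("wrist",c+[0,0,.134],k))
g=cv2.cvtColor(im,cv2.COLOR_BGR2GRAY)
sub=cv2.resize(g[180:290,220:340],(60,28),interpolation=cv2.INTER_AREA)
for r in sub: print("".join(" .:-=+*#%@"[9-int(v)*10//256] for v in r))
E
```

```text
44.15 [ 0.5303 -0.0043  0.1949] z [-0.0091 -0.0061 -0.9999] y [ 0.2316  0.9728 -0.008 ] F [-0.2014  1.3274 -0.0545] 0.0599 0.0 [ 0.42  0.75 -0.87  1.86  0.73  0.9   0.53]
d [-0.0018, 0.0114, 0.1673] [-0.0038, -0.0036, -0.0033]
[289.5524 235.8895]
************************#%@%##******##%%%*******************
***********************#%%***#%%%%%%#***%%******************
***********************#**#@@@@@@@@@@@@#**#*****************
*************************%@@@@@@@@@@@@@@%*******************
***%#*******************%@@%@@@@@%%@@@%%@%******************
:-+********************#%%@%%@@@@@@@@@%%%%%#****************
...:.=***************#%%@@@@@@@@@@@@@@@@@@%%%***************
......-*************#%%@@@@@@@@@@@@@@@@@@@@%%%**************
.......-************%@@@@@@@@@@@@@@@@@@@@@@@@%#*************
......:====++******#@@@@@@@@@@@@@@@@@@@@@@@@@@%#************
......+*:...::-+***%@@@@@@@@@@@@@@@@@@@@@@@@@@@%************
...............::-*@@@@@@@@@@%#######%@@@@@@@@@@#***********
...........:::::::=@@@@@@@@@%#*####*##%@@@@@@@@@#***********
...........:::::..-%@@@@@@@%#*#########%@@@@@@@@#***********
[... 154 characters left out ...]
%####%@@@@@@@@@#******=-=**+=
:.............:::::::-*@@@@@@@@@@@@@@@@@@@@@%%*****+++++=-:.
..............:::::::::=*%@@@@@@@@@@@@@@@#+--=+++++++*++*+=.
................:.....-#=:-=*#%%%%%%%#+=:......:-+++****+=..
............+*:............ .......................::-===++:
.:*+.........:...... . ...........::::::--====++***###%%%@@@
..::........................*#%%%%%@@@@@@@@@@@@@@@@@@@@@@@@@
...........................:#@@@@@@@@@@@@@@@@@@@@@@@@@@@@@@@
.........................=*=%@@@@@@@@@@@@@@%#++*#%@@@@@%@@@@
...............++...........*==%@%%%#@@@@@@@*--+#@@@@%=:*@@@
....:*+.....................+%%@@@@#:+%@@@@@@%%%@@@@%---+%%%
......................  .. .=%%@@@@%*+#@@@@@@@@@@@@@#******#
```

apply_moves:
  deltas:
    - [[-0.002,0.006,0.02],[-0.004,-0.004,-0.003]]
    - [[-0.002,0.01,0.06],[-0.004,-0.004,-0.003]]
    - [[-0.002,0.01,0.1],[-0.004,-0.004,-0.003]]
    - [[-0.002,0.01,0.14],[-0.004,-0.004,-0.003]]
    - [[-0.002,0.01,0.167],[-0.004,-0.004,-0.003]]
    - [[-0.002,0.01,0.167],[-0.004,-0.004,-0.003]]

```text
clock: 44.7
ee_pos: [0.5297, 0.007, 0.094]
ee_rot: [[-0.977, 0.215, -0.002], [0.215, 0.977, 0.003], [0.002, 0.002, -1.0]]
ft_force: [1.2, -0.1, -0.6]
grip_width: 0.0603
grip_force: 0.0
```

apply_moves:
  deltas:
    - [[0,0,0],[0,0,0]]
    - [[0,0,0],[0,0,0]]
    - [[0,0,0],[0,0,0]]
    - [[0,0,0],[0,0,0]]
    - [[0,0,0],[0,0,0]]
    - [[0,0,0],[0,0,0]]
    - [[0,0,-0.02],[0,0,0]]
    - [[0,0,-0.06],[0,0,0]]
    - [[0,0,-0.1],[0,0,0]]
    - [[0,0,-0.13],[0,0,0]]
    - [[0,0,-0.14],[0,0,0]]
  jaw: 20

```text
clock: 45.62
ee_pos: [0.5331, 0.0043, 0.1825]
ee_rot: [[-0.975, 0.22, 0.007], [0.22, 0.975, 0.002], [-0.007, 0.003, -1.0]]
ft_force: [0.3, 0.1, -3.0]
grip_width: 0.0393
grip_force: 61.5
```

```bash
python3 - <<'E'
from h import *
st(); Rt=ax(-13,0); b=BAY[2]; delta((b+[0,0,OFF+.085],Rt),(b+[0,0,OFF+.02],Rt))
E
```

```text
45.62 [0.5331 0.0043 0.1825] z [ 0.007   0.0016 -1.    ] y [0.22   0.9755 0.0031] F [ 0.3033  0.1425 -3.0223] 0.0393 61.464911699295044 [ 0.4   0.76 -0.85  1.88  0.76  0.85  0.5 ]
d [-0.0264, 0.3437, 0.0204] [0.0015, 0.0031, 0.0024]
d [-0.0256, 0.3433, 0.1287] [0.0015, 0.0031, 0.0024]
```

apply_moves:
  deltas:
    - [[-0.01,0.02,0],[0,0,0]]
    - [[-0.02,0.06,0],[0,0,0]]
    - [[-0.026,0.11,0],[0,0,0]]
    - [[-0.026,0.16,0],[0,0.001,0]]
    - [[-0.026,0.21,0],[0,0.002,0.001]]
    - [[-0.026,0.26,0],[0.001,0.003,0.002]]
    - [[-0.026,0.3,0.005],[0.001,0.003,0.002]]
    - [[-0.026,0.33,0.015],[0.001,0.003,0.002]]
    - [[-0.026,0.343,0.03],[0.001,0.003,0.002]]
    - [[-0.026,0.343,0.06],[0.001,0.003,0.002]]
    - [[-0.026,0.343,0.09],[0.001,0.003,0.002]]
    - [[-0.026,0.343,0.1],[0.001,0.003,0.002]]

```text
clock: 46.62
ee_pos: [0.5907, 0.1988, 0.1167]
ee_rot: [[-0.975, 0.224, -0.008], [0.224, 0.975, -0.004], [0.007, -0.006, -1.0]]
ft_force: [-1.0, -0.4, -3.3]
grip_width: 0.0389
grip_force: 61.5
```

```bash
python3 - <<'E'
from h import *
st(); Rt=ax(-13,0); b=BAY[2]; delta((b+[0,0,OFF-.003],Rt))
E
```

```text
46.62 [0.5907 0.1988 0.1167] z [-0.0085 -0.0041 -1.    ] y [ 0.2239  0.9746 -0.0059] F [-1.0427 -0.4058 -3.2914] 0.0389 61.52982473373413 [ 0.    0.94 -0.77  1.64  0.79  0.91  0.27]
d [-0.0046, 0.0067, 0.0561] [-0.0028, -0.0035, 0.0005]
```

apply_moves:
  deltas:
    - [[-0.004,0.004,0.015],[-0.003,-0.003,0]]
    - [[-0.005,0.006,0.03],[-0.003,-0.003,0]]
    - [[-0.005,0.006,0.045],[-0.003,-0.003,0]]
    - [[-0.005,0.006,0.056],[-0.003,-0.003,0]]
    - [[-0.005,0.006,0.058],[-0.003,-0.003,0]]
    - [[-0.005,0.006,0.058],[-0.003,-0.003,0]]
    - [[-0.005,0.006,0.058],[-0.003,-0.003,0]]

```text
clock: 47.2
ee_pos: [0.5964, 0.2047, 0.0865]
ee_rot: [[-0.975, 0.223, 0.005], [0.224, 0.975, 0.005], [-0.004, 0.006, -1.0]]
ft_force: [-0.6, -0.9, -0.4]
grip_width: 0.0391
grip_force: 61.9
```

apply_moves:
  deltas:
    - [[0,0,0],[0,0,0]]
    - [[0,0,0],[0,0,0]]
    - [[0,0,0],[0,0,0]]
    - [[0,0,0],[0,0,0]]
    - [[0,0,0],[0,0,0]]
    - [[0,0,-0.01],[0,0,0]]
    - [[0,0,-0.04],[0,0,0]]
    - [[0,0,-0.09],[0,0,0]]
    - [[0,0,-0.15],[0,0,0]]
    - [[0,0,-0.21],[0,0,0]]
    - [[0,0,-0.26],[0,0,0]]
    - [[0,0,-0.3],[0,0,0]]
  jaw: 65

```text
clock: 48.2
ee_pos: [0.5957, 0.2047, 0.2695]
ee_rot: [[-0.975, 0.223, 0.007], [0.223, 0.975, 0.008], [-0.005, 0.009, -1.0]]
ft_force: [0.0, -0.3, 0.2]
grip_width: 0.065
grip_force: 0.0
```

apply_moves:
  deltas:
    - [[0,-0.04,-0.02],[0,0,0]]
    - [[0,-0.1,-0.04],[0,0,0]]
    - [[0,-0.16,-0.04],[0,0,0]]
    - [[0.02,-0.22,-0.04],[0,0,0]]
    - [[0.04,-0.27,-0.04],[0,0,0]]
    - [[0.05,-0.29,-0.04],[0,0,0]]
    - [[0.05,-0.29,-0.04],[0,0,0]]
    - [[0.05,-0.29,-0.04],[0,0,0]]

```text
clock: 48.87
ee_pos: [0.5273, 0.0405, 0.2894]
ee_rot: [[-0.975, 0.224, 0.006], [0.224, 0.975, 0.006], [-0.004, 0.007, -1.0]]
ft_force: [1.0, 0.2, 0.5]
grip_width: 0.0651
grip_force: 0.0
```

```bash
python3 - <<'E'
from h import *
st(); k=viewer.calibration("wrist");im=viewer.camera("wrist");cv2.imwrite("pics/w15.png",im)
for d in viewer.masks_of("wrist","leg_a_mid")[:4]: print(round(d["confidence"],2),d["box"])
for s,b in zip((.011,.005,.002),BAY): print(proj("wrist",b+[0,0,.12-s],k),proj("wrist",b+[0,0,.06-s],k),proj("wrist",b,k))
g=cv2.cvtColor(im,cv2.COLOR_BGR2GRAY)
sub=cv2.resize(g[60:300,330:530],(80,48),interpolation=cv2.INTER_AREA)
for r in sub: print("".join(" .:-=+*#%@"[9-int(v)*10//256] for v in r))
E
```

```text
48.87 [0.5273 0.0405 0.2894] z [ 0.0056  0.0062 -1.    ] y [0.2242 0.9745 0.0073] F [1.0408 0.2245 0.4774] 0.0651 0.0 [ 0.4   0.63 -0.96  1.76  0.58  1.05  0.59]
0.92 [395.4, 137.0, 460.4, 182.0]
[443.0651  67.4562] [420.1844  73.1675] [405.4708  77.0375]
[442.962  145.7642] [420.0119 140.7275] [403.6656 137.3592]
[435.7441 222.8881] [415.0472 207.7508] [399.2699 196.5008]
::...:+=....:=-...=##*:....:=+==*%@@@@@@@@@@%*=*=-=%#:...::.:::::::-::::-:::-:::
-:....::..........=##*:...:#@*-%@@@@@@@@@@@@@#=++=*@%=...:=...:-...::..:::::::::
:.................=##*:...+@%*=@@@@@@@@@@@@@@@%##%@@#:....................::::::
......::::.::.:+-.+##*:...=@@#+%@@@@@@@@@@@@@@@@@@@*:...............::...-..:-::
-=::::::+::::::::.+##*:....=%@%*#%@@@@%#%@@%%%##%+-..-=...:=...:=...--..:-::::::
:-::::::.:........=##*......:+#%%###*+::+###+:..-:....:...................::::::
................::+##*.........-====-:.:*###=:............................::::-:
.........-=:::::==+##*................::*###=..........:....=...:=...--..:-:::::
.:+=::::::-:::...:+##+.................:*###=....=-...:=....:............:::
[... 2463 characters left out ...]
*******=::-..........:...:-............::..::...::::
=-....:-::::::....:##*************#*+-.....::...:-.............-..........:-:.::
:......-%@%###+:..:#*********#%%%%%%%%*-...::.........:...:-...........-:......:
.......+@@@%###*--:-*******#%%%%%#######+:......:-...::.......::...-.......:.:-:
.=-...:*@@@@%###%@@#******%%%%###########*::-....:........-:..::......::..::.:::
......:%@@@@@%###%@@@%#**%%%##############+..........-:...........:-.........:-:
......-%@@@@@@%###%@@@%#*%%###############+::...:-........:...-:......::..-:::::
..=-..=@@@@@@@@%####@@@@*#%###############-::........::..:-.......::..:--::::::.
......=@@@@@@@@@%####%@@@############%###*-.....--...:........-...::-+#%%%*-::::
```

All three legs stand upright in separate bays, and the arm is clear. Handing in.

```bash
python3 -c "
from workcell import workorder
print(workorder.close_job())"
```

```text
the job is handed in; nothing more can be done
None
```

The job is handed in at about 49 s: softest leg in the handle bay, middle one in the middle bay, firmest in the far bay, all upright in the last wrist picture. One leg slipped from the gripper and landed on the bench block; I stood it up and re-tested it, and the middle leg sits about 12 mm off its bay's centre.

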